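# Clear the tin and lock the vise swivel

### The job

The vise's swivel-lock lever cannot be thrown because a round tin stands in its way: push the tin along the slate, upright and without lifting it, until it is wholly inside the open-ended wooden tray. Only then swing the lever round into the notch marked by the large disc (not the one with the small rivet) so that it clicks in and stays there, without the lever ever touching the tin. Leave the two rod guides, the lure and the walnut cap where they are.

Things in the scene. Friction and masses are not known exactly. Their poses are not given: they have to be found in the camera images.
- tin: flat round grey metal tin, 92 mm diameter, 45 mm tall, 0.2 to 0.45 kg, too wide to grasp; standing on the slate (z = 0) in the lever's sweep; origin at the centre of its underside, z up
- tray: low wooden tray fixed on the slate: three battens 18 mm high and 12 mm thick in a U with bare slate between them, so there is no floor step. Origin on the slate at the centre of the inside; the inside is 124 mm wide (its x from -62 to +62 mm) and runs along its y from the back batten at -60 mm to the open mouth at +60 mm. The mouth faces its +y
- lever (a joint): angle of the lever about its vertical pivot, rad; 0 when the lever points along the vise's -x (roughly at the robot), growing as the knob swings to the robot's right (-y; counter-clockwise seen from above); starts between -1.15 and -0.95, limits -1.3 and 1.25. The two notches are at 0.55 and 1.0. Light friction holds it anywhere; a sprung ball clicks over the ribs of a notch and holds it there
- lever_pivot (a point): point on the lever's vertical pivot axis, at the height of the bar, 34 mm above the slate. The pivot stands at the centre of a round iron plate 200 mm across and 14 mm high, and the tall vise (up to 165 mm) stands beyond it to the far left
- lever_knob (a point): middle of the upright cylindrical knob at the lever's end, 19 mm diameter, free from 40 to 82 mm above the slate (this point 67 mm up), 170 mm from the pivot
- lever_index (a point): point in the middle of the lever bar 85 mm from the pivot; it stands over the mark when the lever is in that notch
- lever_bar: the steel lever: flat bar 14 mm wide, 28 to 40 mm above the slate, from the pivot to the knob, with the knob; origin on the pivot axis on the slate
- mark_disc: the mark: steel disc 22 mm diameter, 5 mm thick, fixed on the iron plate just outside one of the two notches, 85 mm from the pivot; origin at the centre of its underside. Each notch is the gap between two raised radial ribs 13 mm apart
- rivet: small steel rivet head, 8 mm diameter, 3 mm high, fixed outside the other notch, 85 mm from the pivot; origin at the centre of its underside
- guide_a: white ceramic rod guide, a ring 34 mm across, 10 mm high, lying on the slate; bystander; origin at the centre of its underside
- guide_b: second white ceramic rod guide, same as guide_a; bystander
- lure: chrome spoon lure about 70 mm long, 28 mm wide, 4 mm thick, lying on the slate; bystander; origin on its underside near the middle
- butt_cap: walnut rod-end cap, 38 mm diameter, 41 mm tall, standing on the slate; bystander; origin at the centre of its underside
Things that resemble listed ones, but are neither listed nor needed, are in the scene too. Leave any green or turquoise look-alike of the tin alone. Several things look just like the tray: the one meant starts farthest to the robot's left.

How it is judged:
By the outcome, as a careful person would: the job done as asked, in the order asked, and still so for the second after the job is handed in, with the robot touching nothing.
It also fails if it takes over 64 s, if anything falls off the work surface, if the arm or the gripper's body presses on something with over 40 N, if the wrist force passes 120 N, or if a joint passes its speed limit or range.

### The arm

A 7-joint arm with a two-finger parallel gripper is mounted at the origin on the work surface. World frame = base frame: x ahead of the robot, y to its left, z up, the work surface at z = 0. Lengths are in m, angles in rad, forces in N, time in s.
With the tool pointing down it reaches from about 0.4 to 0.85 m from the base axis. Payload 6.9 kg.
Tool frame: the origin (TCP) lies at the very end of the fingers, on their centre line; the grasp point (between the pads) lies ctrl.grasp_offset behind it (ctrl.grasp_offset is the distance from the TCP to the grasp point, in m); z points along the fingers, y is the line along which they close (so a half turn about z gives the same grasp; the last joint's range is limited). The gripper opens to 85 mm and grips with 20 to 120 N. Pads are 22 mm wide; open, the fingers measure 114 mm over their backs; the gripper's body (76 mm by 85 mm) begins 54 mm behind the grasp point. The pads swing forward as they close: fully open they stand 13 mm farther back than shut.
Start: joints at [1.446, 0.507, -0.238, 1.5, 0.126, 1.149, -0.155], TCP at [0.142, -0.609, 0.231] pointing down, gripper open.
Joint ranges: [-3.08, 3.08], [-0.24, 2.05], [-1.43, 1.35], [0, 2.5], [-1.52, 4.66], [0.17, 1.96], [-2.89, 2.89]. Speed limits (rad/s): [2.39, 2.39, 3.14, 3.14, 3.14, 3.14, 3.14].

### API

Orientations are given as [roll, pitch, yaw] about the fixed x, y, z axes, in that order (R = Rz(yaw) Ry(pitch) Rx(roll)).
In Python, from station import ctrl gives the robot as it stands.
- The arm moves only by the tool step_arm, never from a script. Its argument "series" is a list of rows, each an object with "delta_pos": the shift along the tool's x, y, z as a fraction of full scale, a list of three; "rot": the turn, a rotation vector about the tool's x, y, z as a fraction of full scale, a list of three. In form: [{"delta_pos": [dx, dy, dz], "rot": [rx, ry, rz]}, ...]. A call has 1 to 8 rows; each row is the pose to reach, as a shift and turn from the pose commanded when the call began, along the tool's axes at that moment; what a row does not reach only later rows make up. Full scale, the value 1, is 0.25 m for a shift and 2 rad for a turn. A row lasts 1/10 s, in which the tool goes at most 50 mm and 8.59 degrees, less where a joint would pass 70% of its speed; a pose out of reach is approached as far as the arm can. A call with a number of a shift or a turn outside -1 to 1 is refused whole. A call with a gripper value outside its range is refused whole. "grip" is the closure, from 0 (fully open) to 1 (shut), set as the call begins (left out, the last holds). The fingers move at their own pace and stop on an object; the grip force is fixed at half the most. Time passes only in rows, so rows that repeat a pose let the fingers close. It gives the time, the measured TCP pose, the force, the opening and the grip force at its end, in the units of the state.
- ctrl.sense(): the state, without advancing time (a new reading comes with each control period).
- ctrl.grab_frame(name): name is "scene" or "top"; returns the picture (400x640x3 uint8, red, green, blue); there is no depth.
- ctrl.camera_model(name): a dict with "fov_y" (degrees; the focal length in pixels is half the picture's height over the tangent of half this angle, whatever the lens; pixels are square), "cx", "cy" (the principal point, pixels), "cam_to_world" (4x4, takes a point from camera to world coordinates). Camera axes: x right, y up, looking along -z (the intrinsics and any distortion apply to the point x, -y, -z); pixel columns grow to the right and rows downward; lengths in m; the calibration is good to about 2 mm. A picture is of the moment at which its call begins. camera_model takes no time and is no camera call.
- ctrl.close_job(): hands the job in; it is judged then, once.
The state is a dict: "time_s": time; "qpos": joint angles; "dq": joint speeds; "tau": joint torques, N m; "eef_pos": TCP position; "ee_rot": TCP orientation; "contact_force": force on the tool from outside, world axes, zero at the start; "moment": the same for the moment, N m; "grip_width": finger opening in m; "gripper_force": force on a finger pad.
Only numpy, scipy, OpenCV 4.12 (cv2) and the standard library are available. Lean on these libraries where they do the work, as an engineer would, in place of code of your own. Each camera call takes 0.05 s, during which the arm holds its last target. There are 200 camera calls.

## Working session

There is one attempt and no reset: what is moved stays moved. The work goes in short steps, Python scripts to look and compute and a tool call to move; the robot and the scene stay as the last step left them, time stands still between calls to the robot, and variables do not carry over. Pictures are saved under pics/ and viewed, at most 10 in all, crops included, and the job is handed in when it is done.

Besides the shell and the picture viewer there is one more tool, called after "Call:" in YAML: its name, and indented under it one key for each argument. step_arm: Moves the arm, as the interface text tells. Shift numbers are shares of 0.25 m and turn numbers shares of 2 rad, none past 1 either way. Its arguments: {"type":"object","properties":{"series":{"type":"array"},"grip":{"type":"number"}},"required":["series"]}

```bash
mkdir -p pics; ls
cat > h.py <<'E'
import numpy as np, cv2
from station import ctrl
from scipy.spatial.transform import Rotation as R
def cam(n):
    m=ctrl.camera_model(n); T=np.array(m["cam_to_world"]); return m,T,200/np.tan(np.radians(m["fov_y"])/2)
def ray(n,u,v,z):
    m,T,f=cam(n)
    d=T[:3,:3]@np.array([(u-m["cx"])/f,-(v-m["cy"])/f,-1]); o=T[:3,3]
    return o+d*(z-o[2])/d[2]
def proj(n,p):
    m,T,f=cam(n); c=T[:3,:3].T@(np.array(p)-T[:3,3])
    return np.array([m["cx"]+f*c[0]/-c[2], m["cy"]-f*c[1]/-c[2]])
def save(n,fn):
    im=ctrl.grab_frame(n); cv2.imwrite(fn,im[:,:,::-1]); return im
E
python3 - <<'E'
from h import *
for n in("top","scene"):
    save(n,f"pics/{n}0.png"); print(ctrl.camera_model(n))
print(ctrl.sense(),ctrl.grasp_offset)
E
```

```text
pics
{'fov_y': 55.71382991987276, 'cx': 322.32602840890485, 'cy': 204.22716848540364, 'cam_to_world': array([[-0.01423474,  0.99701548, -0.07587822,  0.43601582],
       [-0.99987724, -0.01469032, -0.00544923, -0.05580821],
       [-0.00654764,  0.07579134,  0.9971022 ,  0.96702465],
       [ 0.        ,  0.        ,  0.        ,  1.        ]])}
{'fov_y': 51.15864926166256, 'cx': 322.7532790972118, 'cy': 195.40822094117104, 'cam_to_world': array([[-0.74940137, -0.35023222,  0.561903  ,  1.03771717],
       [ 0.66195608, -0.41495772,  0.62419888,  0.54275627],
       [ 0.01455143,  0.8397306 ,  0.54280823,  0.60103032],
       [ 0.        ,  0.        ,  0.        ,  1.        ]])}
{'time_s': 0.1, 'qpos': array([ 1.44650711,  0.50823982, -0.23751485,  1.50103019,  0.12572776,
        1.14888319, -0.15478868]), 'dq': array([ 0.00131285, -0.00292438,  0.00235552, -0.00090845,  0.00084626,
        0.00149416,  0.00129104]), 'tau': array([-4.87163197e-03, -6.21836329e+01, -2.19487779e+00, -2.50208491e+01,
        1.24267914e-02,  7.81366427e-03, -7.95617652e-07]), 'eef_pos': array([ 0.142169  , -0.60816224,  0.23052561]), 'ee_rot': array([-3.14002335e+00,  6.07633064e-05,  2.29808837e-01]), 'contact_force': array([-0.0354269 ,  0.8243565 , -1.01965897]), 'moment': array([-0.00875917,  0.04836114,  0.05107527]), 'gripper_force': 0.0, 'grip_width': 0.08513228736832341} 0.0187
```

View pics/top0.png

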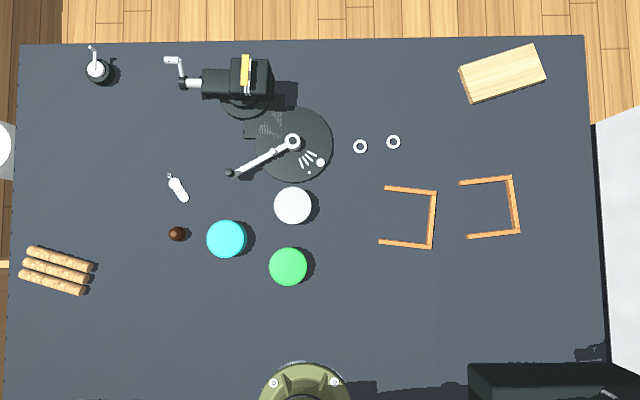

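View pics/scene0.png

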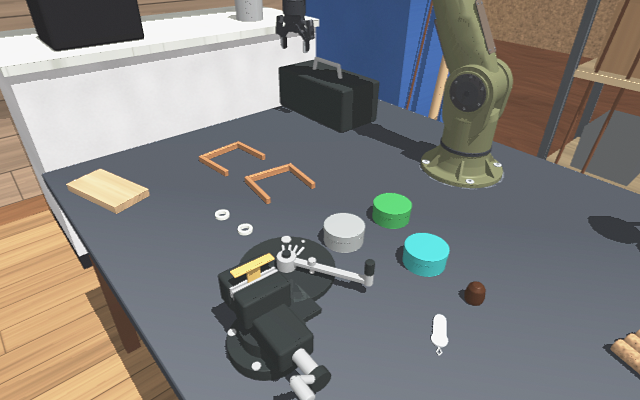

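The top view puts columns along −y. Candidates for each thing I need:
- **Tin:** grey at (293,205). The turquoise one (226,239) and the green one (288,267) are look-alikes.
- **Tray:** U at (410,218) and U at (492,207). The leftmost for the robot is (410,218), with its mouth towards +y.
- **Mark:** large disc at (320,162). The rivet is near (309,172).

I'll check these in one crop.

Run:
```python
from h import *
im=cv2.imread("pics/top0.png")
c=im[95:265,215:450]; cv2.imwrite("pics/c0.png",cv2.resize(c,None,fx=3.4,fy=3.4,interpolation=cv2.INTER_CUBIC))
hsv=cv2.cvtColor(im,cv2.COLOR_BGR2HSV)
# tin
m=((hsv[...,1]<40)&(hsv[...,2]>150)).astype(np.uint8)
n,l,s,ce=cv2.connectedComponentsWithStats(m)
for i in range(1,n):
    if 12<s[i,4]<3000 and 100<ce[i][1]<280 and ce[i][0]>100 and ce[i][0]<590: print("white",ce[i].round(1),s[i], [ray("top",*ce[i],z)[:2].round(4) for z in(0.0,.019,.045)])
m=((hsv[...,0]<20)&(hsv[...,1]>110)&(hsv[...,2]>120)).astype(np.uint8)
m[:165]=0;m[260:]=0
n,l,s,ce=cv2.connectedComponentsWithStats(m)
for i in range(1,n):
    if s[i,4]>100:
        print("wood",ce[i].round(1),s[i])
        cs,_=cv2.findContours((l==i).astype(np.uint8),0,2)
        h=cv2.approxPolyDP(cs[0],3,True)[:,0]
        for p in h: print(p,ray("top",*p,.018)[:2].round(4))
for nm,lo,hi in(("turq",85,100),("green",50,80)):
    m=((hsv[...,0]>lo)&(hsv[...,0]<hi)&(hsv[...,1]>150)&(hsv[...,2]>120)).astype(np.uint8)
    n,l,s,ce=cv2.connectedComponentsWithStats(m);i=1+s[1:,4].argmax();print(nm,s[i],ray("top",*ce[i],.045)[:2])
```

```text
white [271.4 152.1] [235 133  65  39 484] [array([0.647 , 0.0795]), array([0.6428, 0.0768]), array([0.6372, 0.0732])]
white [392.6 141.3] [386 135  14  14 114] [array([ 0.6705, -0.2351]), array([ 0.6659, -0.2316]), array([ 0.6596, -0.2268])]
white [359.5 145.8] [353 139  14  14 116] [array([ 0.6599, -0.1489]), array([ 0.6555, -0.1471]), array([ 0.6495, -0.1446])]
white [311.5 153.2] [307 150  10   7  33] [array([ 0.6426, -0.0245]), array([ 0.6385, -0.0251]), array([ 0.633 , -0.0259])]
white [308.5 157.1] [304 153   9   9  29] [array([ 0.6323, -0.0164]), array([ 0.6285, -0.0172]), array([ 0.6232, -0.0183])]
white [305.2 160.3] [302 156   7  10  29] [array([ 0.6241, -0.0078]), array([ 0.6204, -0.0087]), array([ 0.6153, -0.01  ])]
white [300.8 163.1] [298 158   6  11  28] [array([0.6171, 0.0036]), array([0.6136, 0.0025]), array([0.6087, 0.0009])]
white [319.9 162.1] [316 158   9   9  66] [array([ 0.619 , -0.0458]), array([ 0.6154, -0.046 ]), array([ 0.6105, -0.0463])]
white [177.6 188.3] [167 173  22  30 293] [array([0.5562, 0.322 ]), array([0.5539, 0.3145]), array([0.5506, 0.3044])]
wh
[... 193 characters left out ...]
8 182] [ 0.5594 -0.3934]
[459 185] [ 0.5517 -0.3955]
[504 179] [ 0.5652 -0.5093]
[513 228] [ 0.4417 -0.5255]
[468 234] [ 0.4284 -0.4128]
[467 238] [ 0.4185 -0.4099]
[520 231] [ 0.434  -0.5425]
[511 188] [ 0.5422 -0.5257]
[509 192] [ 0.5321 -0.5202]
[510 182] [ 0.5574 -0.524 ]
[508 186] [ 0.5473 -0.5184]
wood [413.3 219.2] [378 185  59  64 690]
[385 185] [ 0.5545 -0.2094]
[387 190] [ 0.5418 -0.2141]
[431 195] [ 0.5275 -0.3243]
[425 244] [ 0.4051 -0.3049]
[385 239] [ 0.4189 -0.2057]
[378 242] [ 0.4117 -0.1881]
[431 248] [ 0.395  -0.3195]
[430 203] [ 0.5073 -0.321 ]
[436 192] [ 0.5349 -0.3371]
turq [230 221  17  26  47] [0.44265814 0.14740891]
green [291 248  14  10  16] [0.39300986 0.01006373]
```

View pics/c0.png

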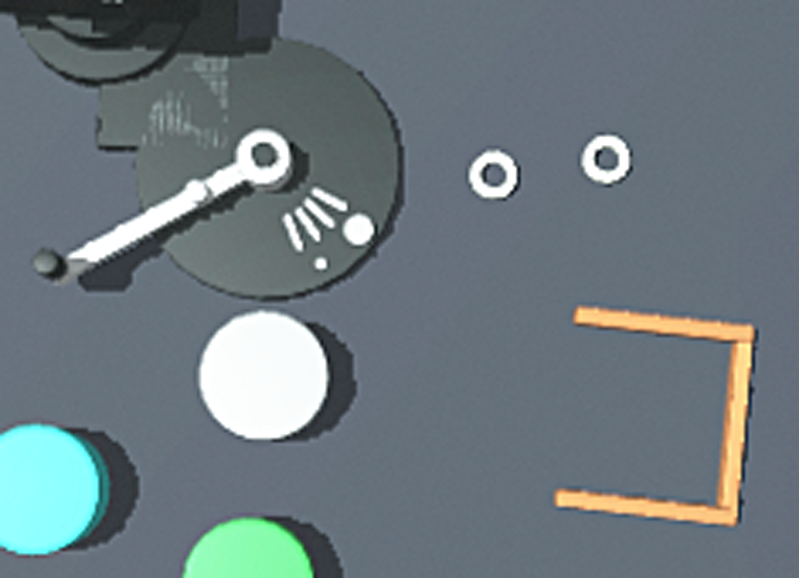

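The crop confirms the choices: grey tin at (293,205), tray U at (410,218), disc at (320,162), and the rivet at (309,172) by the other notch. Next I'll measure the pivot, knob and clearances.

Run:
```python
from h import *
def tri(a,b):
    A=[];B=[]
    for n,(u,v) in(("top",a),("scene",b)):
        o=ray(n,u,v,.3);d=ray(n,u,v,0)-o;d/=np.linalg.norm(d);P=np.eye(3)-np.outer(d,d);A.append(P);B.append(P@o)
    return np.linalg.lstsq(np.vstack(A),np.hstack(B),rcond=None)[0]
print("pivot top tri",tri((292.6,141.2),(286,256)),"knob top tri",tri((229.7,172.6),(370,263)))
im=cv2.imread("pics/top0.png");hsv=cv2.cvtColor(im,cv2.COLOR_BGR2HSV)
k=im[160:185,218:245].max(2);
m=(k<75).astype(np.uint8);n,l,s,ce=cv2.connectedComponentsWithStats(m);print([(s[i].tolist(),(ce[i]+[218,160]).round(1)) for i in range(1,n) if s[i,4]>15])
for z in(.04,.05,.06):print("pivot",z,ray("top",292.6,141.2,z)[:2])
disc=ray("top",319.9,162.1,.019)[:2];riv=ray("top",215+320/3.4,95+264/3.4,.017)[:2];knob=ray("top",229.7,172.6,.082)[:2]
print("disc",disc,"rivet",riv,"knob",knob,"turq",ray("top",226,238.5,.045),"green",ray("top",288,266.5,.045))
for z in(.04,.05,.06):
    p=ray("top",292.6,141.2,z)[:2]
    for q in(disc,riv,knob): d=q-p;print(z,np.linalg.norm(d),np.arctan2(-d[1],-d[0]))
```

```text
pivot top tri [0.6643456  0.02082998 0.04255089] knob top tri [0.58176917 0.16889146 0.07703416]
[([10, 9, 7, 8, 25], array([231.5, 173.5])), ([20, 13, 7, 7, 35], array([241.7, 176.5]))]
pivot 0.04 [0.66500279 0.02101837]
pivot 0.05 [0.66253266 0.02018963]
pivot 0.06 [0.66006254 0.01936088]
disc [ 0.61529867 -0.04600409] rivet [ 0.58906545 -0.01828591] knob [0.58157712 0.16694142] turq [0.42608467 0.1845594  0.045     ] green [0.35660629 0.03426121 0.045     ]
0.04 0.08344165608706923 0.9326903106107132
0.04 0.08550618188044902 0.4776190865241696
0.04 0.168087409333309 -1.051438043301585
0.05 0.08131825329631907 0.9510194186185852
0.05 0.08293249777644114 0.4824354731404207
0.05 0.16760037866854013 -1.0666876239401903
0.06 0.0792236288372776 0.9703245238282694
0.06 0.08036086070642377 0.48756024453810065
0.06 0.16715254524434722 -1.082022500317377
```

Call:
step_arm:
  series:
    - {"delta_pos": [1,-0.6,0],"rot": [0,0,-0.6]}
    - {"delta_pos": [1,-0.6,0],"rot": [0,0,-0.6]}
    - {"delta_pos": [1,-0.6,0],"rot": [0,0,-0.6]}
    - {"delta_pos": [1,-0.6,0],"rot": [0,0,-0.6]}
    - {"delta_pos": [1,-0.6,0],"rot": [0,0,-0.6]}
    - {"delta_pos": [1,-0.6,0],"rot": [0,0,-0.6]}
    - {"delta_pos": [1,-0.6,0],"rot": [0,0,-0.6]}
    - {"delta_pos": [1,-0.6,0],"rot": [0,0,-0.6]}
  grip: 0.53

```text
time_s: 0.9
eef_pos: [0.3529, -0.404, 0.2312]
ee_rot: [-3.141, -0.0, 1.44]
contact_force: [-0.1, -0.9, -0.2]
grip_width: 0.04
gripper_force: 0.0
```

```bash
cat >> h.py <<'E'
def to(x,y,z,yaw):
    s=ctrl.sense(); Rm=R.from_euler("xyz",s["ee_rot"]); T=R.from_euler("xyz",[np.pi,0,yaw])
    print("t",round(s["time_s"],2),"pos",s["eef_pos"].round(4),"rpy",s["ee_rot"].round(3),"F",s["contact_force"].round(1),"w",round(s["grip_width"],4),"q",s["qpos"].round(2))
    print("dpos",(Rm.inv().apply(np.array([x,y,z])-s["eef_pos"])/.25).round(3),"rot",((Rm.inv()*T).as_rotvec()/2).round(3))
E
python3 -c "
from h import *
to(.512,.0895,.2,1.463)"
```

```text
t 0.9 pos [ 0.3529 -0.404   0.2312] rpy [-3.141 -0.     1.44 ] F [-0.1 -0.9 -0.2] w 0.04 q [ 1.22  0.41 -0.6   1.73  0.26  1.08  0.4 ]
dpos [2.04  0.373 0.126] rot [-0.    -0.    -0.012]
```

Call:
step_arm:
  series:
    - {"delta_pos": [1,0.37,0],"rot": [0,0,-0.01]}
    - {"delta_pos": [1,0.37,0],"rot": [0,0,-0.01]}
    - {"delta_pos": [1,0.37,0],"rot": [0,0,-0.01]}
    - {"delta_pos": [1,0.37,0],"rot": [0,0,-0.01]}
    - {"delta_pos": [1,0.37,0],"rot": [0,0,-0.01]}
    - {"delta_pos": [1,0.37,0],"rot": [0,0,-0.01]}
    - {"delta_pos": [1,0.37,0],"rot": [0,0,-0.01]}

```text
time_s: 1.6
eef_pos: [0.4796, -0.1675, 0.2314]
ee_rot: [3.141, -0.001, 1.456]
contact_force: [-0.2, -0.1, 0.9]
grip_width: 0.0404
gripper_force: 0.0
```

Call:
step_arm:
  series:
    - {"delta_pos": [1,0,0],"rot": [0,0,0]}
    - {"delta_pos": [1,0,0],"rot": [0,0,0]}
    - {"delta_pos": [1,0,0],"rot": [0,0,0]}
    - {"delta_pos": [1,0,0],"rot": [0,0,0]}
    - {"delta_pos": [1,0,0],"rot": [0,0,0]}
    - {"delta_pos": [1,0,0],"rot": [0,0,0]}
    - {"delta_pos": [1,0,0],"rot": [0,0,0]}

```text
time_s: 2.3
eef_pos: [0.5083, 0.0771, 0.2309]
ee_rot: [-3.141, 0.001, 1.452]
contact_force: [-0.1, -0.4, 0.4]
grip_width: 0.0406
gripper_force: 0.0
```

```bash
python3 -c "
from h import *
to(.512,.0895,.016,1.463)"
```

```text
t 2.3 pos [0.5083 0.0771 0.2309] rpy [-3.141e+00  1.000e-03  1.452e+00] F [-0.1 -0.4  0.4] w 0.0406 q [ 0.3   0.39 -0.7   1.78  0.29  1.07 -0.63]
dpos [0.051 0.009 0.86 ] rot [-0.     0.    -0.006]
```

Call:
step_arm:
  series:
    - {"delta_pos": [0.06,0.01,0.1],"rot": [0,0,0]}
    - {"delta_pos": [0.06,0.01,0.25],"rot": [0,0,0]}
    - {"delta_pos": [0.06,0.01,0.4],"rot": [0,0,0]}
    - {"delta_pos": [0.06,0.01,0.55],"rot": [0,0,0]}
    - {"delta_pos": [0.06,0.01,0.68],"rot": [0,0,0]}
    - {"delta_pos": [0.06,0.01,0.78],"rot": [0,0,0]}
    - {"delta_pos": [0.06,0.01,0.85],"rot": [0,0,0]}
    - {"delta_pos": [0.06,0.01,0.85],"rot": [0,0,0]}

```text
time_s: 3.1
eef_pos: [0.5114, 0.0882, 0.0165]
ee_rot: [-3.137, 0.003, 1.446]
contact_force: [0.6, -0.6, 0.2]
grip_width: 0.0401
gripper_force: 0.0
```

```bash
python3 -c "
from h import *
to(.48,-.207,.016,1.463)
save('scene','pics/s1.png')"
```

```text
t 3.1 pos [0.5114 0.0882 0.0165] rpy [-3.137e+00  3.000e-03  1.446e+00] F [ 0.6 -0.6  0.2] w 0.0401 q [ 0.11  0.67 -0.51  2.02  0.57  0.6  -0.91]
dpos [-1.187  0.022  0.005] rot [-0.002  0.001 -0.008]
```

View pics/s1.png

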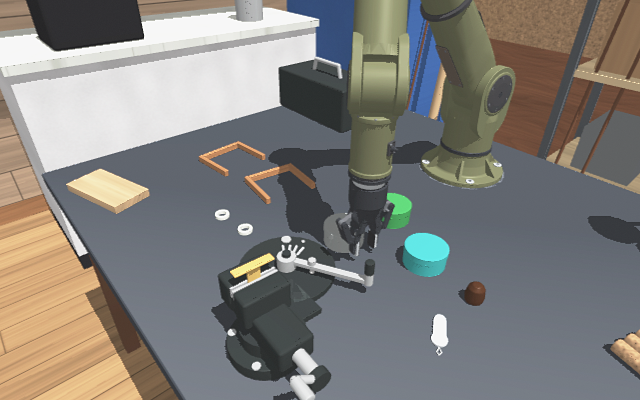

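The fingers at (365,235) stand behind the tin, clear of the lever and the look-alikes. I'll start pushing.

Call:
step_arm:
  series:
    - {"delta_pos": [-0.02,0,0],"rot": [0,0,0]}
    - {"delta_pos": [-0.04,0,0],"rot": [0,0,0]}
    - {"delta_pos": [-0.07,0.002,0],"rot": [0,0,0]}
    - {"delta_pos": [-0.11,0.003,0],"rot": [0,0,0]}
    - {"delta_pos": [-0.15,0.004,0],"rot": [0,0,0]}
    - {"delta_pos": [-0.19,0.005,0],"rot": [0,0,0]}
    - {"delta_pos": [-0.23,0.006,0],"rot": [0,0,0]}
    - {"delta_pos": [-0.27,0.006,0],"rot": [0,0,0]}

```text
time_s: 3.95
eef_pos: [0.5062, 0.0238, 0.0189]
ee_rot: [3.141, -0.0, 1.45]
contact_force: [1.3, 2.7, 1.9]
grip_width: 0.0403
gripper_force: 1.7
```

Call:
step_arm:
  series:
    - {"delta_pos": [-0.04,0,0],"rot": [0,0,0]}
    - {"delta_pos": [-0.08,0.001,0],"rot": [0,0,0]}
    - {"delta_pos": [-0.12,0.002,0],"rot": [0,0,0]}
    - {"delta_pos": [-0.16,0.003,0],"rot": [0,0,0]}
    - {"delta_pos": [-0.2,0.004,0],"rot": [0,0,0]}
    - {"delta_pos": [-0.24,0.005,0],"rot": [0,0,0]}
    - {"delta_pos": [-0.28,0.006,0],"rot": [0,0,0]}
    - {"delta_pos": [-0.32,0.006,0],"rot": [0,0,0]}

```text
time_s: 4.75
eef_pos: [0.4979, -0.0559, 0.0188]
ee_rot: [-3.142, -0.0, 1.45]
contact_force: [0.8, 2.4, 2.1]
grip_width: 0.0399
gripper_force: 1.7
```

```bash
python3 -c "
from h import *
to(.4805,-.2055,.016,1.463)
save('top','pics/t2.png')"
```

```text
t 4.75 pos [ 0.4979 -0.0559  0.0188] rpy [-3.142 -0.     1.45 ] F [0.8 2.4 2.1] w 0.0399 q [ 0.41  0.65 -0.53  2.07  0.6   0.58 -0.67]
dpos [-0.602  0.003  0.011] rot [-0.    -0.    -0.007]
```

View pics/t2.png

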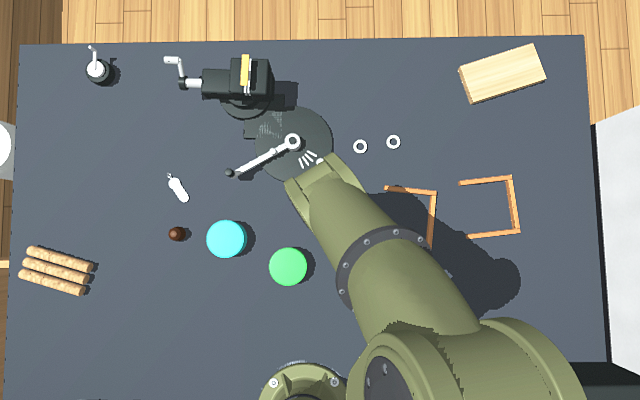

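The arm hides the tin in this view, but the 2.5 N push is steady, so I continue.

Call:
step_arm:
  series:
    - {"delta_pos": [-0.04,0,0],"rot": [0,0,0]}
    - {"delta_pos": [-0.08,0,0],"rot": [0,0,0]}
    - {"delta_pos": [-0.12,0,0],"rot": [0,0,0]}
    - {"delta_pos": [-0.16,0,0],"rot": [0,0,0]}
    - {"delta_pos": [-0.2,0,0],"rot": [0,0,0]}
    - {"delta_pos": [-0.24,0,0],"rot": [0,0,0]}
    - {"delta_pos": [-0.28,0,0],"rot": [0,0,0]}
    - {"delta_pos": [-0.32,0,0],"rot": [0,0,0]}

```text
time_s: 5.6
eef_pos: [0.4881, -0.1354, 0.0188]
ee_rot: [-3.141, 0.0, 1.45]
contact_force: [-0.3, 0.2, -1.4]
grip_width: 0.0402
gripper_force: 0.5
```

```bash
python3 -c "
from h import *
to(.4805,-.2055,.016,1.463)
cv2.imwrite('pics/s3.png',cv2.resize(save('scene','pics/x.png')[100:300,140:460,::-1],None,fx=2.4,fy=2.4))"
```

```text
t 5.6 pos [ 0.4881 -0.1354  0.0188] rpy [-3.141  0.     1.45 ] F [-0.3  0.2 -1.4] w 0.0402 q [ 0.58  0.66 -0.55  2.05  0.61  0.59 -0.51]
dpos [-0.282  0.004  0.011] rot [-0.     0.    -0.007]
```

View pics/s3.png

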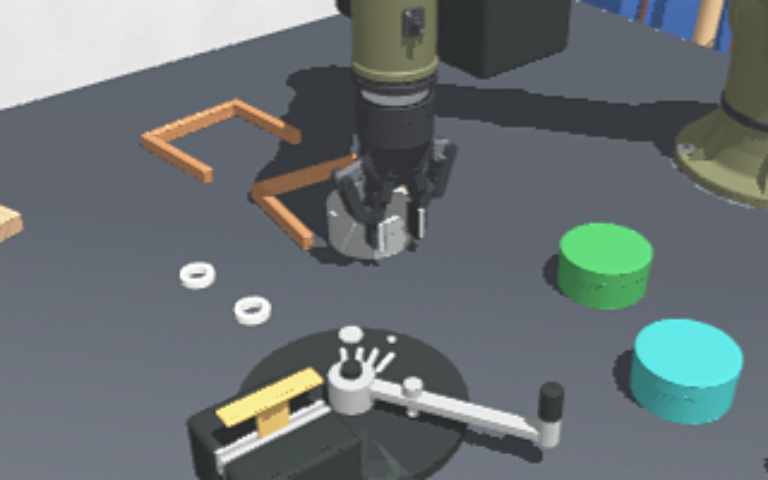

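The tin (about (370,220) in the crop) is upright in the finger cradle and entering the mouth centrally. I'll finish the push, then back off.

Call:
step_arm:
  series:
    - {"delta_pos": [-0.04,0,0],"rot": [0,0,0]}
    - {"delta_pos": [-0.08,0,0],"rot": [0,0,0]}
    - {"delta_pos": [-0.12,0.001,0],"rot": [0,0,0]}
    - {"delta_pos": [-0.16,0.002,0],"rot": [0,0,0]}
    - {"delta_pos": [-0.2,0.003,0],"rot": [0,0,0]}
    - {"delta_pos": [-0.24,0.004,0],"rot": [0,0,0]}
    - {"delta_pos": [-0.27,0.004,0],"rot": [0,0,0]}
    - {"delta_pos": [-0.285,0.004,0],"rot": [0,0,0]}

```text
time_s: 6.45
eef_pos: [0.4806, -0.2063, 0.0188]
ee_rot: [3.142, 0.0, 1.449]
contact_force: [-0.5, 1.8, -0.3]
grip_width: 0.0401
gripper_force: 0.9
```

Call:
step_arm:
  series:
    - {"delta_pos": [0.03,0,0],"rot": [0,0,0]}
    - {"delta_pos": [0.1,0,0],"rot": [0,0,0]}
    - {"delta_pos": [0.2,0,-0.1],"rot": [0,0,0]}
    - {"delta_pos": [0.3,0,-0.25],"rot": [0,0,0]}
    - {"delta_pos": [0.45,0,-0.4],"rot": [0,0,0]}
    - {"delta_pos": [0.6,0,-0.55],"rot": [0,0,0]}
    - {"delta_pos": [0.75,0,-0.65],"rot": [0,0,0]}
    - {"delta_pos": [0.9,0,-0.7],"rot": [0,0,0]}

```text
time_s: 7.25
eef_pos: [0.5086, 0.021, 0.1967]
ee_rot: [3.138, -0.0, 1.451]
contact_force: [0.7, -0.0, -0.1]
grip_width: 0.0397
gripper_force: 0.0
```

Call:
step_arm:
  series:
    - {"delta_pos": [0.2,-0.1,0],"rot": [0,0,0]}
    - {"delta_pos": [0.4,-0.2,0],"rot": [0,0,0]}
    - {"delta_pos": [0.6,-0.2,0],"rot": [0,0,0]}
    - {"delta_pos": [0.7,-0.2,0],"rot": [0,0,0]}
    - {"delta_pos": [0.7,-0.2,0],"rot": [0,0,0]}
    - {"delta_pos": [0.7,-0.2,0],"rot": [0,0,0]}
  grip: 0.3

```text
time_s: 7.85
eef_pos: [0.4785, 0.1991, 0.1936]
ee_rot: [-3.141, 0.0, 1.453]
contact_force: [0.1, -1.1, -0.1]
grip_width: 0.0599
gripper_force: 0.0
```

```bash
python3 -c "
from h import *
to(.582,.169,.15,1.463)
im=save('top','pics/t4.png')
cv2.imwrite('pics/c4.png',cv2.resize(im[100:270,205:445,::-1],None,fx=3.2,fy=3.2,interpolation=cv2.INTER_CUBIC))"
```

```text
t 7.85 pos [0.4785 0.1991 0.1936] rpy [-3.141  0.     1.453] F [ 0.1 -1.1 -0.1] w 0.0599 q [ 0.07  0.45 -0.75  1.83  0.36  1.   -0.95]
dpos [-0.071  0.425  0.174] rot [-0.     0.    -0.005]
```

View pics/c4.png

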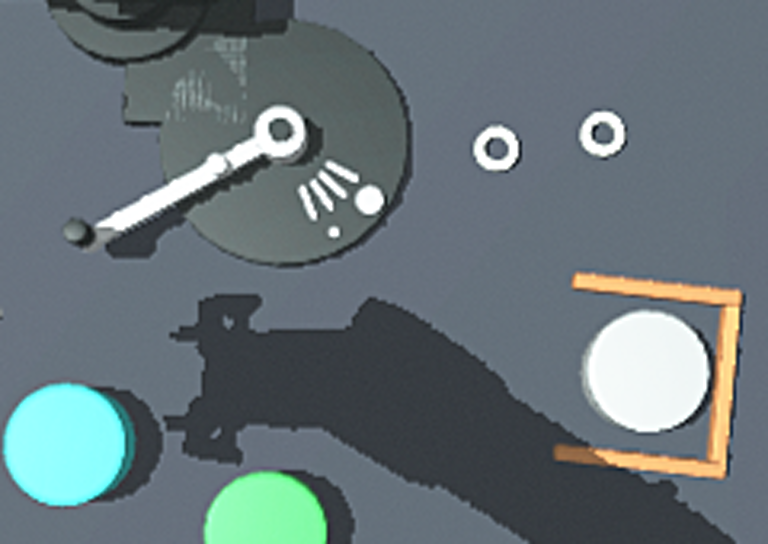

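Crop view: the tin (648,371) lies inside the tray with space to the back batten, both sides and the mouth line. I'll verify that with numbers while moving over the knob.

Call:
step_arm:
  series:
    - {"delta_pos": [-0.03,0.15,0],"rot": [0,0,0]}
    - {"delta_pos": [-0.07,0.3,0],"rot": [0,0,0]}
    - {"delta_pos": [-0.075,0.42,0.05],"rot": [0,0,0]}
    - {"delta_pos": [-0.075,0.425,0.1],"rot": [0,0,0]}
    - {"delta_pos": [-0.075,0.425,0.17],"rot": [0,0,0]}
    - {"delta_pos": [-0.075,0.425,0.17],"rot": [0,0,0]}

```text
time_s: 8.5
eef_pos: [0.5807, 0.1642, 0.1488]
ee_rot: [-3.137, 0.003, 1.448]
contact_force: [0.7, 0.7, 0.0]
grip_width: 0.0596
gripper_force: 0.0
```

```bash
python3 -c "
from h import *
to(.5815,.168,.05,1.463)
g=cv2.imread('pics/t4.png');hsv=cv2.cvtColor(g,cv2.COLOR_BGR2HSV)
m=((hsv[...,1]<40)&(hsv[...,2]>150)).astype(np.uint8)
n,l,s,ce=cv2.connectedComponentsWithStats(m)
for i in range(1,n):
    if 700<s[i,4]<1500 and 190<ce[i][1]<240: print(s[i],ray('top',s[i,0]+s[i,2]/2-.5,s[i,1]+s[i,3]/2-.5,.045))
yv=np.array([.138,.990]);xv=np.array([.990,-.138])
p=ray('top',407.5,215.9,.045)[:2]-[.4748,-.2576];print('in tray',p@xv,p@yv)
"
```

```text
t 8.5 pos [0.5807 0.1642 0.1488] rpy [-3.137e+00  3.000e-03  1.448e+00] F [0.7 0.7 0. ] w 0.0596 q [ 0.1   0.62 -0.69  1.67  0.45  1.03 -0.86]
dpos [0.016 0.003 0.395] rot [-0.002  0.001 -0.007]
[ 387  197   40   38 1179] [ 0.47564141 -0.25528207  0.045     ]
in tray -0.00015485890541378565 -0.0001046774776257362
```

Tin measures at the tray centre to within a few mm. Next I descend on the knob and grip it.

Call:
step_arm:
  series:
    - {"delta_pos": [0.015,0.003,0.1],"rot": [0,0,0]}
    - {"delta_pos": [0.015,0.003,0.2],"rot": [0,0,0]}
    - {"delta_pos": [0.015,0.003,0.3],"rot": [0,0,0]}
    - {"delta_pos": [0.015,0.003,0.36],"rot": [0,0,0]}
    - {"delta_pos": [0.015,0.003,0.385],"rot": [0,0,0]}
    - {"delta_pos": [0.015,0.003,0.385],"rot": [0,0,0]}

```text
time_s: 9.1
eef_pos: [0.5835, 0.1698, 0.055]
ee_rot: [-3.141, 0.0, 1.45]
contact_force: [-0.9, -0.2, 0.7]
grip_width: 0.0596
gripper_force: 0.0
```

```bash
python3 -c "
from h import *
to(.5815,.168,.05,1.463)
cv2.imwrite('pics/s5.png',cv2.resize(save('scene','pics/x.png')[200:320,280:440,::-1],None,fx=4,fy=4))"
```

```text
t 9.1 pos [0.5835 0.1698 0.055 ] rpy [-3.141  0.     1.45 ] F [-0.9 -0.2  0.7] w 0.0596 q [ 0.05  0.73 -0.62  1.75  0.55  0.84 -0.95]
dpos [-0.008 -0.007  0.02 ] rot [-0.     0.    -0.007]
```

View pics/s5.png

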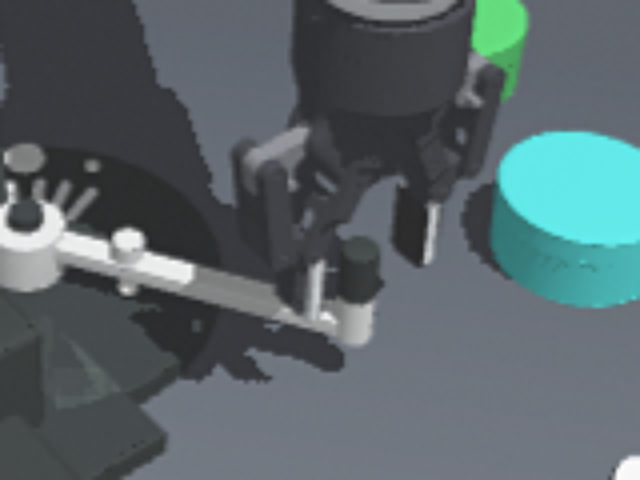

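The knob (crop (358,275)) stands between the open pads, so I close on it.

Call:
step_arm:
  series:
    - {"delta_pos": [-0.006,-0.006,0.02],"rot": [0,0,0]}
    - {"delta_pos": [-0.006,-0.006,0.02],"rot": [0,0,0]}
    - {"delta_pos": [-0.006,-0.006,0.02],"rot": [0,0,0]}
    - {"delta_pos": [-0.006,-0.006,0.02],"rot": [0,0,0]}
    - {"delta_pos": [-0.006,-0.006,0.02],"rot": [0,0,0]}
    - {"delta_pos": [-0.006,-0.006,0.02],"rot": [0,0,0]}
  grip: 1.0

```text
time_s: 9.75
eef_pos: [0.5825, 0.1687, 0.0506]
ee_rot: [3.141, -0.0, 1.45]
contact_force: [-0.3, -1.2, 5.5]
grip_width: 0.0176
gripper_force: 58.7
```

```bash
cat > arc.py <<'E'
from h import *
import sys
P=np.array([.667,.0215]); r=.17
s=ctrl.sense();p=s["eef_pos"];Rm=R.from_euler("xyz",s["ee_rot"])
print("t",s["time_s"],"pos",p.round(4),"F",s["contact_force"].round(1),"w",round(s["grip_width"],4),"gf",s["gripper_force"])
d=p[:2]-P;th=np.arctan2(-d[1],-d[0]);print("r",np.linalg.norm(d),"th",th)
for a in map(float,sys.argv[1:]):
    q=np.r_[P-r*np.array([np.cos(a),np.sin(a)]),p[2]]
    print(a,(Rm.inv().apply(q-p)/.25).round(3))
E
python3 arc.py -1.0 -.9 -.8 -.7 -.6 -.5 -.4 -.3
```

```text
t 9.75 pos [0.5825 0.1687 0.0506] F [-0.3 -1.2  5.5] w 0.0176 gf 58.69573652744293
r 0.16971145131516122 th -1.049869824774917
-1.0 [-0.02  -0.027 -0.   ]
-0.9 [-0.066 -0.077 -0.   ]
-0.8 [-0.117 -0.123 -0.   ]
-0.7 [-0.172 -0.163 -0.   ]
-0.6 [-0.23  -0.197 -0.   ]
-0.5 [-0.292 -0.225 -0.   ]
-0.4 [-0.357 -0.247 -0.   ]
-0.3 [-0.423 -0.263 -0.   ]
```

Call:
step_arm:
  series:
    - {"delta_pos": [-0.02,-0.027,0],"rot": [0,0,0]}
    - {"delta_pos": [-0.066,-0.077,0],"rot": [0,0,0]}
    - {"delta_pos": [-0.117,-0.123,0],"rot": [0,0,0]}
    - {"delta_pos": [-0.172,-0.163,0],"rot": [0,0,0]}
    - {"delta_pos": [-0.23,-0.197,0],"rot": [0,0,0]}
    - {"delta_pos": [-0.292,-0.225,0],"rot": [0,0,0]}
    - {"delta_pos": [-0.357,-0.247,0],"rot": [0,0,0]}
    - {"delta_pos": [-0.357,-0.247,0],"rot": [0,0,0]}

```text
time_s: 10.55
eef_pos: [0.5082, 0.0856, 0.0506]
ee_rot: [-3.14, 0.002, 1.448]
contact_force: [-3.3, 1.2, 7.5]
grip_width: 0.0174
gripper_force: 60.6
```

```bash
python3 arc.py -.3 -.2 -.1 0 .1 .2 .3 .35
```

```text
t 10.55 pos [0.5082 0.0856 0.0506] F [-3.3  1.2  7.5] w 0.0174 gf 60.60364007949829
r 0.1712563324160991 th -0.38375804625532417
-0.3 [-0.057 -0.008  0.   ]
-0.2 [-0.124 -0.016  0.   ]
-0.1 [-0.192 -0.018  0.   ]
0.0 [-0.26  -0.013  0.   ]
0.1 [-0.327 -0.001  0.001]
0.2 [-0.392  0.017  0.001]
0.3 [-0.456  0.042  0.001]
0.35 [-0.486  0.056  0.001]
```

Call:
step_arm:
  series:
    - {"delta_pos": [-0.057,-0.008,0],"rot": [0,0,0]}
    - {"delta_pos": [-0.124,-0.016,0],"rot": [0,0,0]}
    - {"delta_pos": [-0.192,-0.018,0],"rot": [0,0,0]}
    - {"delta_pos": [-0.26,-0.013,0],"rot": [0,0,0]}
    - {"delta_pos": [-0.327,-0.001,0],"rot": [0,0,0]}
    - {"delta_pos": [-0.392,0.017,0],"rot": [0,0,0]}
    - {"delta_pos": [-0.456,0.042,0],"rot": [0,0,0]}
    - {"delta_pos": [-0.456,0.042,0],"rot": [0,0,0]}

```text
time_s: 11.35
eef_pos: [0.499, -0.0316, 0.0501]
ee_rot: [-3.13, 0.009, 1.448]
contact_force: [-23.4, -3.8, 32.5]
grip_width: 0.0175
gripper_force: 63.0
```

```bash
python3 arc.py .4 .5 .6 .7 .75 .8 .85 .9 .932
```

```text
t 11.35 pos [ 0.499  -0.0316  0.0501] F [-23.4  -3.8  32.5] w 0.0175 gf 63.04507255554199
r 0.17619183933920055 th 0.3060763523311384
0.4 [-0.046  0.052 -0.   ]
0.5 [-0.104  0.089 -0.   ]
0.6 [-0.157  0.131 -0.   ]
0.7 [-0.205  0.179 -0.   ]
0.75 [-0.228  0.204 -0.   ]
0.8 [-0.249  0.231 -0.001]
0.85 [-0.269  0.258 -0.001]
0.9 [-0.287  0.287 -0.001]
0.932 [-0.298  0.306 -0.001]
```

The radial force is building because my pivot estimate is a few mm off. I'll release, let it relax, and re-centre.

Call:
step_arm:
  series:
    - {"delta_pos": [0,0,-0.01],"rot": [0,0,0]}
    - {"delta_pos": [0,0,-0.01],"rot": [0,0,0]}
    - {"delta_pos": [0,0,-0.01],"rot": [0,0,0]}
  grip: 0.6

```text
time_s: 11.65
eef_pos: [0.5068, -0.0269, 0.0524]
ee_rot: [3.141, -0.0, 1.45]
contact_force: [-0.4, 0.2, -0.4]
grip_width: 0.0341
gripper_force: 0.0
```

```bash
sed -i 's/P=np.array.*; r/P=np.array([.662,.019]); r/' arc.py; python3 arc.py .3 .4 .5; python3 -c "
from h import *
to(.4985,-.0316,.05,1.463)
cv2.imwrite('pics/s6.png',cv2.resize(save('scene','pics/x.png')[180:310,240:440,::-1],None,fx=4,fy=4))"
```

```text
t 11.65 pos [ 0.5068 -0.0269  0.0524] F [-0.4  0.2 -0.4] w 0.0341 gf 0.0
r 0.1618758104574138 th 0.28762153012840125
0.3 [-0.021 -0.026 -0.   ]
0.4 [-0.081  0.004 -0.   ]
0.5 [-0.138  0.041 -0.   ]
t 11.65 pos [ 0.5068 -0.0269  0.0524] rpy [ 3.141 -0.     1.45 ] F [-0.4  0.2 -0.4] w 0.0341 q [ 0.43  0.62 -0.64  2.02  0.58  0.69 -0.71]
dpos [-0.023 -0.031  0.01 ] rot [ 0.    -0.    -0.007]
```

View pics/s6.png

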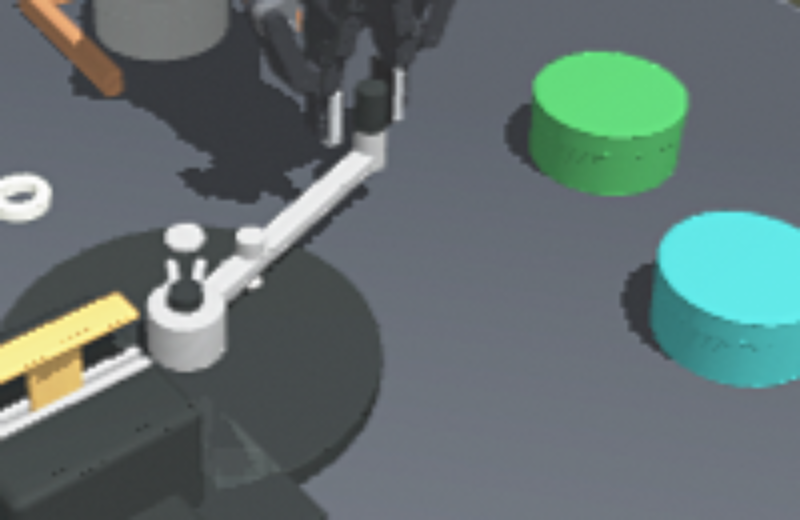

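The lever is now near 0.3 rad with the knob (crop (370,110)) between the pads and the tin clear in the tray. I'll re-centre and re-grip.

Call:
step_arm:
  series:
    - {"delta_pos": [-0.02,-0.031,0.006],"rot": [0,0,0]}
    - {"delta_pos": [-0.02,-0.031,0.006],"rot": [0,0,0]}
    - {"delta_pos": [-0.02,-0.031,0.006],"rot": [0,0,0]}

```text
time_s: 12.0
eef_pos: [0.498, -0.0311, 0.0508]
ee_rot: [-3.141, 0.0, 1.45]
contact_force: [-0.3, -0.1, -0.2]
grip_width: 0.0342
gripper_force: 0.0
```

Call:
step_arm:
  series:
    - {"delta_pos": [0,0,0],"rot": [0,0,0]}
    - {"delta_pos": [0,0,0],"rot": [0,0,0]}
    - {"delta_pos": [0,0,0],"rot": [0,0,0]}
    - {"delta_pos": [0,0,0],"rot": [0,0,0]}
  grip: 1.0

```text
time_s: 12.4
eef_pos: [0.4989, -0.0307, 0.0513]
ee_rot: [3.141, -0.0, 1.45]
contact_force: [1.8, 1.3, 2.9]
grip_width: 0.0174
gripper_force: 58.5
```

```bash
python3 arc.py .3 .35 .4 .45 .5 .55 .6 .65 .7
```

```text
t 12.4 pos [ 0.4989 -0.0307  0.0513] F [1.8 1.3 2.9] w 0.0174 gf 58.470298647880554
r 0.17051710114498655 th 0.29586232448631533
0.3 [-0.002  0.003  0.   ]
0.35 [-0.032  0.018  0.   ]
0.4 [-0.062  0.034  0.   ]
0.45 [-0.091  0.052  0.   ]
0.5 [-0.12   0.071  0.   ]
0.55 [-0.147  0.091  0.   ]
0.6 [-0.173  0.113  0.   ]
0.65 [-0.198  0.136  0.   ]
0.7 [-0.221  0.16   0.   ]
```

Call:
step_arm:
  series:
    - {"delta_pos": [-0.032,0.018,0],"rot": [0,0,0]}
    - {"delta_pos": [-0.062,0.034,0],"rot": [0,0,0]}
    - {"delta_pos": [-0.091,0.052,0],"rot": [0,0,0]}
    - {"delta_pos": [-0.12,0.071,0],"rot": [0,0,0]}
    - {"delta_pos": [-0.147,0.091,0],"rot": [0,0,0]}
    - {"delta_pos": [-0.173,0.113,0],"rot": [0,0,0]}
    - {"delta_pos": [-0.198,0.136,0],"rot": [0,0,0]}
    - {"delta_pos": [-0.221,0.16,0],"rot": [0,0,0]}

```text
time_s: 13.2
eef_pos: [0.5274, -0.0945, 0.051]
ee_rot: [-3.134, 0.007, 1.448]
contact_force: [-11.0, -8.5, 17.6]
grip_width: 0.0162
gripper_force: 58.0
```

```bash
python3 arc.py .7 .75 .8 .85 .9 .93 .95
```

```text
t 13.2 pos [ 0.5274 -0.0945  0.051 ] F [-11.   -8.5  17.6] w 0.0162 gf 58.046768233180046
r 0.17608942830512617 th 0.7004378029515701
0.7 [ 0.018  0.016 -0.   ]
0.75 [-0.004  0.042 -0.   ]
0.8 [-0.026  0.068 -0.   ]
0.85 [-0.045  0.096 -0.   ]
0.9 [-0.064  0.125 -0.   ]
0.93 [-0.074  0.142 -0.001]
0.95 [-0.081  0.154 -0.001]
```

Call:
step_arm:
  series:
    - {"delta_pos": [0,0,0],"rot": [0,0,0]}
    - {"delta_pos": [0,0,0],"rot": [0,0,0]}
    - {"delta_pos": [0,0,0],"rot": [0,0,0]}
  grip: 0.55

```text
time_s: 13.5
eef_pos: [0.5315, -0.0904, 0.0509]
ee_rot: [-3.142, -0.001, 1.45]
contact_force: [0.3, -0.6, 0.2]
grip_width: 0.0383
gripper_force: 0.0
```

```bash
python3 arc.py .7; python3 -c "
from h import *
cv2.imwrite('pics/s7.png',cv2.resize(save('scene','pics/x.png')[190:290,250:400,::-1],None,fx=5,fy=5))"
```

```text
t 13.5 pos [ 0.5315 -0.0904  0.0509] F [ 0.3 -0.6  0.2] w 0.0383 gf 0.0
r 0.17029231090561275 th 0.6972860508730716
0.7 [-0.     0.002 -0.   ]
```

View pics/s7.png

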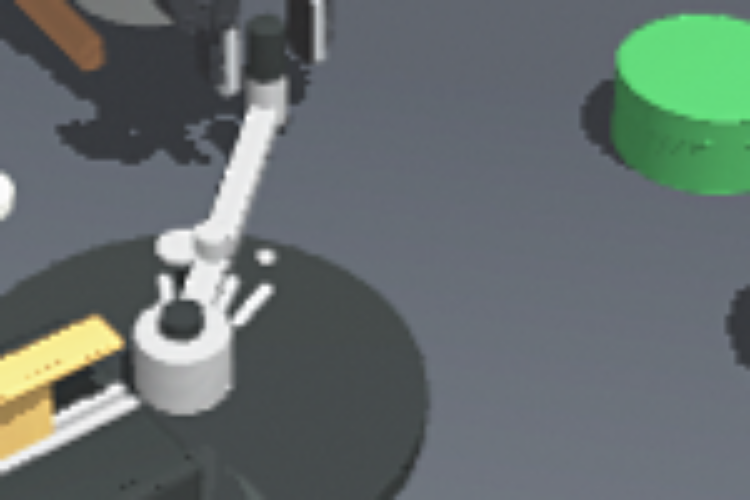

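The lever lies between the rivet notch and the disc notch. The knob top shows at crop (266,25); I'll compute where it is.

```bash
python3 -c "
from h import *
for n,c in (('now',(266,25)),):print(n,ray('scene',250+c[0]/5,190+c[1]/5,.082))
print('before .3',ray('scene',240+372/4,180+90/4,.082)); print('start',ray('scene',370,263,.082))
print('pivot',[ray('scene',250+183/5,190+318/5,z)[:2] for z in(.045,.05)],'disc',ray('scene',250+178/5,190+245/5,.019))
"
```

```text
now [ 0.53350632 -0.0842696   0.082     ]
before .3 [ 0.50224755 -0.01749899  0.082     ]
start [0.58540219 0.17306375 0.082     ]
pivot [array([0.6606381 , 0.01813282]), array([0.66402891, 0.0228504 ])] disc [ 0.61507007 -0.04669586  0.019     ]
```

I'll use a loose cage instead of a tight grip, so the knob can turn freely between the fingers.

Call:
step_arm:
  series:
    - {"delta_pos": [0,0,0],"rot": [0,0,0]}
    - {"delta_pos": [0,0,0],"rot": [0,0,0]}
    - {"delta_pos": [0,0,0],"rot": [0,0,0]}
  grip: 0.72

```text
time_s: 13.85
eef_pos: [0.5314, -0.0904, 0.051]
ee_rot: [-3.142, -0.0, 1.45]
contact_force: [0.8, 0.2, 0.5]
grip_width: 0.0237
gripper_force: 0.0
```

Call:
step_arm:
  series:
    - {"delta_pos": [-0.01,0.014,0],"rot": [0,0,0]}
    - {"delta_pos": [-0.022,0.028,0],"rot": [0,0,0]}
    - {"delta_pos": [-0.034,0.042,0],"rot": [0,0,0]}
    - {"delta_pos": [-0.044,0.056,0],"rot": [0,0,0]}
    - {"delta_pos": [-0.054,0.07,0],"rot": [0,0,0]}
    - {"delta_pos": [-0.063,0.084,0],"rot": [0,0,0]}
    - {"delta_pos": [-0.072,0.098,0],"rot": [0,0,0]}
    - {"delta_pos": [-0.072,0.098,0],"rot": [0,0,0]}

```text
time_s: 14.65
eef_pos: [0.555, -0.1118, 0.0511]
ee_rot: [3.139, -0.001, 1.449]
contact_force: [0.3, 0.4, -0.1]
grip_width: 0.0241
gripper_force: 0.0
```

```bash
python3 arc.py .85 .9 .93 .95 .97
```

```text
t 14.65 pos [ 0.555  -0.1118  0.0511] F [ 0.3  0.4 -0.1] w 0.0241 gf 0.0
r 0.16895952260063163 th 0.8849470889600025
0.85 [ 0.01  -0.022 -0.   ]
0.9 [-0.009  0.006  0.   ]
0.93 [-0.019  0.024  0.   ]
0.95 [-0.026  0.036  0.   ]
0.97 [-0.032  0.048  0.   ]
```

Call:
step_arm:
  series:
    - {"delta_pos": [-0.009,0.01,0],"rot": [0,0,0]}
    - {"delta_pos": [-0.019,0.026,0],"rot": [0,0,0]}
    - {"delta_pos": [-0.019,0.026,0],"rot": [0,0,0]}

```text
time_s: 14.95
eef_pos: [0.5605, -0.1173, 0.0512]
ee_rot: [3.14, -0.0, 1.449]
contact_force: [-0.2, 0.1, 0.4]
grip_width: 0.0238
gripper_force: 0.0
```

Call:
step_arm:
  series:
    - {"delta_pos": [-0.006,0.012,0],"rot": [0,0,0]}
    - {"delta_pos": [-0.006,0.012,0],"rot": [0,0,0]}

```text
time_s: 15.15
eef_pos: [0.5627, -0.119, 0.0511]
ee_rot: [3.141, -0.0, 1.45]
contact_force: [0.1, 0.8, -0.9]
grip_width: 0.0237
gripper_force: 0.0
```

```bash
python3 arc.py .95 .97 .99
```

```text
t 15.15 pos [ 0.5627 -0.119   0.0511] F [ 0.1  0.8 -0.9] w 0.0237 gf 0.0
r 0.16998172679228055 th 0.9470848482550325
0.95 [-0.001  0.002  0.   ]
0.97 [-0.007  0.014  0.   ]
0.99 [-0.014  0.026  0.   ]
```

Call:
step_arm:
  series:
    - {"delta_pos": [0,0,-0.1],"rot": [0,0,0]}
    - {"delta_pos": [0,0,-0.25],"rot": [0,0,0]}
    - {"delta_pos": [0,0,-0.4],"rot": [0,0,0]}
    - {"delta_pos": [0,0,-0.55],"rot": [0,0,0]}
    - {"delta_pos": [-0.2,-0.15,-0.6],"rot": [0,0,0]}
    - {"delta_pos": [-0.4,-0.3,-0.6],"rot": [0,0,0]}
    - {"delta_pos": [-0.6,-0.45,-0.6],"rot": [0,0,0]}
    - {"delta_pos": [-0.8,-0.5,-0.6],"rot": [0,0,0]}

```text
time_s: 15.95
eef_pos: [0.4316, -0.2696, 0.2013]
ee_rot: [-3.141, 0.001, 1.451]
contact_force: [1.3, -0.5, 0.0]
grip_width: 0.0238
gripper_force: 0.0
```

```bash
cat > m.py <<'E'
from h import *
im=ctrl.grab_frame("top")[:,:,::-1].copy(); cv2.imwrite("pics/m.png",im)
print(ctrl.sense()["eef_pos"])
hsv=cv2.cvtColor(im,cv2.COLOR_BGR2HSV); m=((hsv[...,1]<40)&(hsv[...,2]>150)).astype(np.uint8)
n,l,s,ce=cv2.connectedComponentsWithStats(m)
for i in range(1,n):
    if s[i,4]>8 and 250<ce[i][0]<440 and 120<ce[i][1]<250: print(ce[i].round(1),s[i])
g=im.max(2)
for v in range(126,206,3): print(v,' '.join(f"{x:3d}" for x in g[v,282:350:2]))
E
python3 m.py
```

```text
[ 0.42614262 -0.27959868  0.20011916]
[312.3 156. ] [284 133  62  52 546]
[392.6 141.3] [386 135  14  14 114]
[359.5 145.8] [353 139  14  14 116]
[305.2 160.3] [302 156   7  10  29]
[300.8 163.1] [298 158   6  11  28]
[308.8 172. ] [307 171   4   3  10]
[406.4 215.5] [ 386  197   41   38 1182]
[428.7 224.2] [427 223   4   3  10]
[427.1 240.8] [425 240   5   3  12]
126  99 103 102 101 100  99 101 101 101  99  98  98  96  97  98  94  97  98  97  94  93  93  93  69 129 124 126 123 125 124 125 125 126 123
129 100 102 102 102 103 100 100 100 100 100 101  98  98  99  99  99  95  96  97  96  95  96  93  93  72 129 125 123 124 125 125 125 125 125
132 103 104 101  97  89 103  88  93  99 101 100  99  98  99 100  98  95  95  96  96  96  93  94  95  62 122 124 124 124 124 126 125 125 123
135 101  98 139 255 255 255 255 255 116 102 102 100 101 102 101  99 101  99  98  97  98  98  97  97  96  73 126 126 125 127 125 124 125 124
138 104 128 255 255  88  98  89 255 255  36  57 106 103 100 101 100 101 101  99  98  99  98  97  98  98  47 132 125 126 124 125 124 125 125
141 106 173 255 255  94 105  99 1
[... 2346 characters left out ...]

192 123 126 124 126 125 124 125 124 125 124 125 125 123 126 125 126 126 125 126 124 125 124 125 125 125 124 123 126 124 123 124 126 123 123
195 125 125 124 125 127 125 125 125 124 125 123 125 125 125 124 126 124 126 125 124 123 125 124 124 125 125 125 125 126 124 125 124 122 124
198 125 124 124 125 125 125 124 126 125 124 125 125 124 124 124 127 123 127 126 125 125 123 126 125 123 125 125 125 125 122 122 123 122 122
201 124 124 125 125 123 123 124 126 125 125 126 125 125 125 124 125 126 126 124 127 124 124 125 124 125 125 123 126 123 123 121 123 122 124
204 126 124 123 125 125 126 125 124 123 124 123 126 125 125 126 127 123 126 124 123 125 125 124 125 125 125 125 121 124 123 121 121 124 123
```

Run:
```python
from h import *
im=cv2.imread("pics/m.png");g=im.max(2)
def fit(rows,lo,hi):
    P=[]
    for v in rows:
        w=np.clip(g[v,lo:hi].astype(float)-130,0,120); 
        u=(np.arange(lo,hi)*w).sum()/w.sum(); P.append(ray("top",u,v,.04)[:2])
    P=np.array(P);c=P.mean(0);d=np.linalg.svd(P-c)[2][0]; d=-d if d[0]>0 else d
    return c,d
c,d=fit(range(167,177),312,348); th=np.arctan2(-d[1],-d[0])
print("axis",th)
for pv in([.6625,.0195],[.665,.021]):
    p=np.array(pv); e=c-p
    print("via pivot",np.arctan2(-e[1],-e[0]))
    for n,q in(("disc",ray("top",319.9,162.1,.019)),("r3",ray("top",308.5,157.1,.019)),("r4",ray("top",311.5,153.2,.019)),("rivet",ray("top",308.8,172,.017)),("r1",ray("top",300.8,163.1,.019)),("r2",ray("top",305.2,160.3,.019))):
        e=q[:2]-p; print(n,np.linalg.norm(e).round(4),np.arctan2(-e[1],-e[0]).round(3))
# tin px shift
print(ctrl.sense()["time_s"])
```

```text
axis 0.915572013386596
via pivot 0.9246126829552497
disc 0.0807 0.946
r3 0.05 0.825
r4 0.0506 1.076
rivet 0.0807 0.476
r1 0.0519 0.335
r2 0.0506 0.593
via pivot 0.9160489058016579
disc 0.0834 0.933
r3 0.0528 0.81
r4 0.0531 1.048
rivet 0.0837 0.478
r1 0.0548 0.346
r2 0.0536 0.59
16.0
```

The lever is between the disc notch's ribs (0.81–1.06), at about 0.92 against the disc at about 0.94. I'll go back and feel for the detent centre.

```bash
python3 -c "
from h import *
to(.5612,-.1178,.2,1.45)"
```

```text
t 16.0 pos [ 0.4261 -0.2796  0.2001] rpy [-3.137  0.005  1.439] F [-4.7 -6.5 -0.9] w 0.0237 q [ 1.08  0.44 -0.8   1.84  0.38  1.02 -0.01]
dpos [ 0.712  0.451 -0.006] rot [-0.002  0.003 -0.005]
```

Call:
step_arm:
  series:
    - {"delta_pos": [0.2,0.15,0],"rot": [0,0,0]}
    - {"delta_pos": [0.4,0.3,0],"rot": [0,0,0]}
    - {"delta_pos": [0.6,0.4,0],"rot": [0,0,0]}
    - {"delta_pos": [0.75,0.47,0],"rot": [0,0,0]}
    - {"delta_pos": [0.804,0.494,0],"rot": [0,0,0]}
    - {"delta_pos": [0.804,0.494,0],"rot": [0,0,0]}
    - {"delta_pos": [0.804,0.494,0],"rot": [0,0,0]}

```text
time_s: 16.7
eef_pos: [0.5806, -0.0834, 0.2006]
ee_rot: [-3.141, -0.0, 1.452]
contact_force: [0.3, 0.1, -0.4]
grip_width: 0.0238
gripper_force: 0.0
```

Call:
step_arm:
  series:
    - {"delta_pos": [0,0,0],"rot": [0,0,0]}
    - {"delta_pos": [0,0,0.1],"rot": [0,0,0]}
    - {"delta_pos": [0,0,0.25],"rot": [0,0,0]}
    - {"delta_pos": [0,0,0.4],"rot": [0,0,0]}
    - {"delta_pos": [0,0,0.5],"rot": [0,0,0]}
    - {"delta_pos": [0,0,0.57],"rot": [0,0,0]}
    - {"delta_pos": [0,0,0.6],"rot": [0,0,0]}
    - {"delta_pos": [0,0,0.6],"rot": [0,0,0]}
  grip: 0.66

```text
time_s: 17.5
eef_pos: [0.5796, -0.086, 0.0502]
ee_rot: [-3.14, 0.0, 1.448]
contact_force: [0.2, 0.5, 1.0]
grip_width: 0.0289
gripper_force: 0.0
```

Call:
step_arm:
  series:
    - {"delta_pos": [0,0,0],"rot": [0,0,0]}
    - {"delta_pos": [0,0,0],"rot": [0,0,0]}
    - {"delta_pos": [0,0,0],"rot": [0,0,0]}
  grip: 0.72

```text
time_s: 17.8
eef_pos: [0.581, -0.0849, 0.0519]
ee_rot: [3.14, 0.0, 1.449]
contact_force: [-0.4, 0.0, -1.7]
grip_width: 0.0238
gripper_force: 0.0
```

```bash
python3 arc.py .96 .98 1.0
```

```text
t 17.8 pos [ 0.581  -0.0849  0.0519] F [-0.4  0.  -1.7] w 0.0238 gf 0.0
r 0.13173869966333365 th 0.9082264024965474
0.96 [-0.149 -0.048 -0.   ]
0.98 [-0.155 -0.036 -0.   ]
1.0 [-0.161 -0.024 -0.   ]
```

The commanded pose had been rate-limited, so I came down 38 mm inboard, over the bar and touching nothing. I'll lift and shift to the knob.

Call:
step_arm:
  series:
    - {"delta_pos": [0,0,-0.1],"rot": [0,0,0]}
    - {"delta_pos": [0,0,-0.2],"rot": [0,0,0]}
    - {"delta_pos": [0,0,-0.24],"rot": [0,0,0]}
    - {"delta_pos": [-0.07,-0.035,-0.24],"rot": [0,0,0]}
    - {"delta_pos": [-0.137,-0.069,-0.24],"rot": [0,0,0]}
    - {"delta_pos": [-0.137,-0.069,-0.24],"rot": [0,0,0]}
    - {"delta_pos": [-0.137,-0.069,-0.24],"rot": [0,0,0]}
  grip: 0.5

```text
time_s: 18.5
eef_pos: [0.5592, -0.1167, 0.1109]
ee_rot: [3.141, -0.0, 1.449]
contact_force: [-0.3, -0.4, 0.1]
grip_width: 0.0428
gripper_force: 0.0
```

```bash
python3 arc.py .925; python3 m.py | head -12
```

```text
t 18.5 pos [ 0.5592 -0.1167  0.1109] F [-0.3 -0.4  0.1] w 0.0428 gf 0.0
r 0.1702287130661977 th 0.9226496874226239
0.925 [-0.     0.002  0.   ]
[ 0.55959277 -0.11596628  0.11095633]
[308.6 153.4] [284 133  55  45 483]
[305.2 160.3] [302 156   7  10  29]
[300.7 163. ] [298 158   6  11  29]
[308.8 172. ] [307 171   4   3  10]
[350.3 196.9] [346 190   8  13  55]
126 101 102 102 104 100 102 100 101 100  97  99  98  99  99  97  96  96  98  96  95  94  98 106 167 149 185 171 171 172 172 170 173 145 185
129 102 104 102 104 104 102 102  99 101 100 101  97 100  99  99  98  96  96  95  97  96  94  74 109 182 121 180 171 170 171 170 172 174 116
132 105 105 103  97  92 104  85  94  99 103  99 101 100 100  98 100  99  97  98  96  99  95  94  79 136 185 161 170 172 172 171 171 173 179
135 103 103 139 255 255 255 255 255 118 100 102 101 104 101 101 101 103 100  99 102  99  99  80  75  91 174 141 181 169 171 173 170 171 173
138 104 129 255 255  88 100  88 255 255  35  59 108 105 103 101 101 102 101  98 100 100 100  97  70  78  97 201 125 184 171 172 170 171 171
141 107 176 255 255  96 107  99 135 255 144  50  49 110 103 101 101 102 101 100 100  99  99 101  71  74  84 161 214 123 179 171 172 171 171
```

Now I'll descend with the fingers open, close to the cage, then probe.

Call:
step_arm:
  series:
    - {"delta_pos": [0,0,0.06],"rot": [0,0,0]}
    - {"delta_pos": [0,0,0.13],"rot": [0,0,0]}
    - {"delta_pos": [0,0,0.2],"rot": [0,0,0]}
    - {"delta_pos": [0,0,0.235],"rot": [0,0,0]}
    - {"delta_pos": [0,0,0.235],"rot": [0,0,0]}

```text
time_s: 19.05
eef_pos: [0.5584, -0.1158, 0.0504]
ee_rot: [-3.139, -0.001, 1.451]
contact_force: [0.2, 0.1, 0.5]
grip_width: 0.0428
gripper_force: 0.0
```

Call:
step_arm:
  series:
    - {"delta_pos": [0,0,0],"rot": [0,0,0]}
    - {"delta_pos": [0,0,0],"rot": [0,0,0]}
    - {"delta_pos": [0,0,0],"rot": [0,0,0]}
  grip: 0.72

```text
time_s: 19.35
eef_pos: [0.5597, -0.1166, 0.0528]
ee_rot: [3.14, 0.0, 1.45]
contact_force: [0.7, -1.2, 0.0]
grip_width: 0.0238
gripper_force: 0.0
```

Call:
step_arm:
  series:
    - {"delta_pos": [-0.008,0.012,0],"rot": [0,0,0]}
    - {"delta_pos": [-0.008,0.012,0],"rot": [0,0,0]}
    - {"delta_pos": [-0.008,0.012,0],"rot": [0,0,0]}

```text
time_s: 19.65
eef_pos: [0.5621, -0.1192, 0.0523]
ee_rot: [3.141, 0.0, 1.449]
contact_force: [0.4, -0.1, 0.1]
grip_width: 0.0238
gripper_force: 0.0
```

Call:
step_arm:
  series:
    - {"delta_pos": [-0.006,0.01,0],"rot": [0,0,0]}
    - {"delta_pos": [-0.006,0.01,0],"rot": [0,0,0]}
    - {"delta_pos": [-0.006,0.01,0],"rot": [0,0,0]}

```text
time_s: 19.95
eef_pos: [0.5642, -0.1208, 0.0521]
ee_rot: [-3.142, -0.0, 1.45]
contact_force: [-0.1, -0.5, 0.1]
grip_width: 0.0239
gripper_force: 0.0
```

```bash
python3 arc.py .96 .98 1.0
```

```text
t 19.95 pos [ 0.5642 -0.1208  0.0521] F [-0.1 -0.5  0.1] w 0.0239 gf 0.0
r 0.1705808317314771 th 0.9605677221221096
0.96 [0.002 0.001 0.   ]
0.98 [-0.004  0.013 -0.   ]
1.0 [-0.01   0.025 -0.   ]
```

Call:
step_arm:
  series:
    - {"delta_pos": [-0.006,0.011,0],"rot": [0,0,0]}
    - {"delta_pos": [-0.006,0.011,0],"rot": [0,0,0]}
    - {"delta_pos": [-0.006,0.011,0],"rot": [0,0,0]}

```text
time_s: 20.25
eef_pos: [0.5669, -0.1226, 0.0521]
ee_rot: [3.141, -0.0, 1.45]
contact_force: [0.3, -0.6, -0.1]
grip_width: 0.0238
gripper_force: 0.0
```

Call:
step_arm:
  series:
    - {"delta_pos": [-0.006,0.011,0],"rot": [0,0,0]}
    - {"delta_pos": [-0.006,0.011,0],"rot": [0,0,0]}
    - {"delta_pos": [-0.006,0.011,0],"rot": [0,0,0]}

```text
time_s: 20.55
eef_pos: [0.5693, -0.1245, 0.0521]
ee_rot: [-3.142, 0.0, 1.45]
contact_force: [0.4, 0.8, -0.3]
grip_width: 0.0241
gripper_force: 0.2
```

Call:
step_arm:
  series:
    - {"delta_pos": [0,-0.01,0],"rot": [0,0,0]}
    - {"delta_pos": [0,-0.01,-0.1],"rot": [0,0,0]}
    - {"delta_pos": [0,-0.01,-0.25],"rot": [0,0,0]}
    - {"delta_pos": [-0.1,-0.1,-0.4],"rot": [0,0,0]}
    - {"delta_pos": [-0.3,-0.25,-0.5],"rot": [0,0,0]}
    - {"delta_pos": [-0.5,-0.35,-0.5],"rot": [0,0,0]}
    - {"delta_pos": [-0.5,-0.35,-0.5],"rot": [0,0,0]}
    - {"delta_pos": [-0.5,-0.35,-0.5],"rot": [0,0,0]}

```text
time_s: 21.35
eef_pos: [0.4647, -0.242, 0.1772]
ee_rot: [-3.14, 0.003, 1.443]
contact_force: [0.3, 0.1, -0.3]
grip_width: 0.0239
gripper_force: 0.0
```

```bash
cat > ang.py <<'E'
from h import *
im=ctrl.grab_frame("top")[:,:,::-1].copy(); cv2.imwrite("pics/m2.png",im); s=ctrl.sense();print(s["time_s"],s["eef_pos"])
def ang(im):
    g=im.max(2);P=[]
    for v in range(167,177):
        w=np.clip(g[v,312:348].astype(float)-130,0,120); P.append(ray("top",(np.arange(312,348)*w).sum()/w.sum(),v,.04)[:2])
    P=np.array(P);c=P.mean(0);d=np.linalg.svd(P-c)[2][0]; d=-d if d[0]>0 else d
    e=c-[.6635,.020]; print("axis",np.arctan2(-d[1],-d[0]),"via pivot",np.arctan2(-e[1],-e[0]))
    # knob: dark cap px near end
    k=(g[165:200,330:365]<70); ys,xs=np.nonzero(k)
    for r in range(174,192,2): print(r,g[r,334:362:2])
ang(cv2.imread("pics/m.png")) if 0 else None
ang(im)
E
python3 ang.py
```

```text
21.4 [ 0.46626701 -0.23958408  0.17728372]
axis 0.9207491042180928 via pivot 0.959767141294205
174 [115 160 255 255 253 255 241  75  84  78 119 128 125 122]
176 [125 121 114 255 255 255 206 121 100  89  97 128 127 126]
178 [126 124 124 116 162 255  95 140 114  93  68 114  55  55]
180 [126 126 126 124 119 117 134  27  69  55  68  66  67  67]
182 [126 125 125 127 124 124 155 136 101  76  64  64  66  64]
184 [125 124 127 124 126 124 124 125 123  83  83  82  83  82]
186 [126 125 126 125 126 125 125 125 123 124 125 124 125 124]
188 [125 124 124 125 124 125 126 125 124 124 123 125 124 124]
190 [125 125 125 125 125 124 123 123 122 123 123 122 124 123]
```

Call:
step_arm:
  series:
    - {"delta_pos": [0.2,0.12,0],"rot": [0,0,0]}
    - {"delta_pos": [0.4,0.24,0],"rot": [0,0,0]}
    - {"delta_pos": [0.52,0.33,0],"rot": [0,0,0]}
    - {"delta_pos": [0.52,0.33,0.1],"rot": [0,0,0]}
    - {"delta_pos": [0.52,0.33,0.22],"rot": [0,0,0]}
    - {"delta_pos": [0.52,0.33,0.22],"rot": [0,0,0]}
  grip: 0.5

```text
time_s: 22.0
eef_pos: [0.5633, -0.1165, 0.1188]
ee_rot: [-3.136, -0.001, 1.453]
contact_force: [-0.9, -0.2, 0.7]
grip_width: 0.0432
gripper_force: 0.0
```

```bash
python3 arc.py .96
```

```text
t 22.0 pos [ 0.5633 -0.1165  0.1188] F [-0.9 -0.2  0.7] w 0.0432 gf 0.0
r 0.16761602762595934 th 0.9409152715031373
0.96 [-0.015  0.007 -0.   ]
```

Call:
step_arm:
  series:
    - {"delta_pos": [-0.012,0.007,0.05],"rot": [0,0,0]}
    - {"delta_pos": [-0.012,0.007,0.15],"rot": [0,0,0]}
    - {"delta_pos": [-0.012,0.007,0.23],"rot": [0,0,0]}
    - {"delta_pos": [-0.012,0.007,0.265],"rot": [0,0,0]}
    - {"delta_pos": [-0.012,0.007,0.265],"rot": [0,0,0]}

```text
time_s: 22.5
eef_pos: [0.5662, -0.1222, 0.0556]
ee_rot: [-3.141, -0.0, 1.449]
contact_force: [1.5, -0.9, 0.1]
grip_width: 0.0429
gripper_force: 0.0
```

Call:
step_arm:
  series:
    - {"delta_pos": [0,0,0],"rot": [0,0,0]}
    - {"delta_pos": [0,0,0],"rot": [0,0,0]}
    - {"delta_pos": [0,0,0],"rot": [0,0,0]}
  grip: 0.72

```text
time_s: 22.8
eef_pos: [0.5669, -0.1221, 0.0569]
ee_rot: [3.14, 0.0, 1.45]
contact_force: [0.1, -1.6, -0.1]
grip_width: 0.0238
gripper_force: 0.0
```

```bash
python3 arc.py 1.02 .94 .912; python3 -c "
import ang" | head -2
```

```text
t 22.8 pos [ 0.5669 -0.1221  0.0569] F [ 0.1 -1.6 -0.1] w 0.0238 gf 0.0
r 0.1701541867732597 th 0.9779539701714132
1.02 [-0.012  0.026  0.   ]
0.94 [ 0.013 -0.022 -0.   ]
0.912 [ 0.022 -0.039 -0.   ]
22.85 [ 0.56678919 -0.12213378  0.05668479]
axis 0.7525261712404294 via pivot 0.9438477495850304
```

Call:
step_arm:
  series:
    - {"delta_pos": [-0.006,0.013,0],"rot": [0,0,0]}
    - {"delta_pos": [-0.012,0.026,0],"rot": [0,0,0]}
    - {"delta_pos": [-0.012,0.026,0],"rot": [0,0,0]}
    - {"delta_pos": [-0.012,0.026,0],"rot": [0,0,0]}

```text
time_s: 23.25
eef_pos: [0.5725, -0.126, 0.0558]
ee_rot: [3.141, 0.0, 1.449]
contact_force: [-0.3, -0.2, -0.2]
grip_width: 0.0239
gripper_force: 0.4
```

Call:
step_arm:
  series:
    - {"delta_pos": [-0.004,0.009,0],"rot": [0,0,0]}
    - {"delta_pos": [-0.004,0.009,0],"rot": [0,0,0]}
    - {"delta_pos": [-0.004,0.009,0],"rot": [0,0,0]}

```text
time_s: 23.55
eef_pos: [0.5749, -0.1271, 0.0558]
ee_rot: [3.141, -0.0, 1.45]
contact_force: [-0.2, -0.4, -0.0]
grip_width: 0.0241
gripper_force: 0.2
```

```bash
python3 arc.py .9; python3 -c "
import ang" | head -2
```

```text
t 23.55 pos [ 0.5749 -0.1271  0.0558] F [-0.2 -0.4 -0. ] w 0.0241 gf 0.22818439174443483
r 0.170117888430722 th 1.0331893208318144
0.9 [ 0.042 -0.08  -0.   ]
23.6 [ 0.5748914  -0.12701907  0.05588553]
axis -1.419437001264017 via pivot 0.9470586404963609
```

Call:
step_arm:
  series:
    - {"delta_pos": [0.002,-0.012,0],"rot": [0,0,0]}
    - {"delta_pos": [0.002,-0.012,0],"rot": [0,0,0]}
    - {"delta_pos": [0.002,-0.012,-0.1],"rot": [0,0,0]}
    - {"delta_pos": [0.002,-0.012,-0.25],"rot": [0,0,0]}
    - {"delta_pos": [-0.1,-0.1,-0.4],"rot": [0,0,0]}
    - {"delta_pos": [-0.3,-0.25,-0.5],"rot": [0,0,0]}
    - {"delta_pos": [-0.45,-0.35,-0.5],"rot": [0,0,0]}
    - {"delta_pos": [-0.45,-0.35,-0.5],"rot": [0,0,0]}

```text
time_s: 24.4
eef_pos: [0.4704, -0.2334, 0.1813]
ee_rot: [-3.14, 0.004, 1.443]
contact_force: [-0.2, -0.9, -0.4]
grip_width: 0.024
gripper_force: 0.0
```

```bash
python3 ang.py
```

```text
24.45 [ 0.47070973 -0.23297695  0.1811051 ]
axis 0.8978360770869035 via pivot 0.9804238560859778
174 [124 118 126 255 255 253 255  97 103  93  74 131 127 123]
176 [126 126 123 114 208 255 255 113 127  99  80 123 115 116]
178 [124 125 125 125 121 124 255  27  95  79  44  64  64  66]
180 [124 124 124 125 125 123 135 151  71  92  63  65  64  65]
182 [126 125 125 124 125 124 124 124 130  75  61  62  62  61]
184 [125 125 126 126 125 125 125 125 126 126 131 132 123 135]
186 [124 124 124 124 125 124 125 124 121 122 125 124 124 125]
188 [126 124 125 127 126 127 127 125 122 125 124 123 123 123]
190 [125 125 126 124 125 125 123 124 123 124 122 122 123 122]
```

Call:
step_arm:
  series:
    - {"delta_pos": [0.2,0.12,0],"rot": [0,0,0]}
    - {"delta_pos": [0.4,0.24,0],"rot": [0,0,0]}
    - {"delta_pos": [0.5,0.3,0],"rot": [0,0,0]}
    - {"delta_pos": [0.5,0.3,0.1],"rot": [0,0,0]}
    - {"delta_pos": [0.5,0.3,0.24],"rot": [0,0,0]}
    - {"delta_pos": [0.5,0.3,0.24],"rot": [0,0,0]}
  grip: 0.4

```text
time_s: 25.05
eef_pos: [0.5615, -0.1116, 0.117]
ee_rot: [-3.135, -0.001, 1.452]
contact_force: [-0.3, 1.0, 0.4]
grip_width: 0.0515
gripper_force: 0.0
```

```bash
python3 arc.py .937
```

```text
t 25.05 pos [ 0.5615 -0.1116  0.117 ] F [-0.3  1.   0.4] w 0.0515 gf 0.0
r 0.16483221884397042 th 0.9149740907667019
0.937 [-0.025  0.002 -0.   ]
```

Call:
step_arm:
  series:
    - {"delta_pos": [-0.016,0.0,0.05],"rot": [0,0,0]}
    - {"delta_pos": [-0.016,0.0,0.15],"rot": [0,0,0]}
    - {"delta_pos": [-0.016,0.0,0.22],"rot": [0,0,0]}
    - {"delta_pos": [-0.016,0.0,0.255],"rot": [0,0,0]}
    - {"delta_pos": [-0.016,0.0,0.255],"rot": [0,0,0]}
    - {"delta_pos": [-0.016,0.0,0.255],"rot": [0,0,0]}
    - {"delta_pos": [-0.016,0.0,0.255],"rot": [0,0,0]}

```text
time_s: 25.75
eef_pos: [0.564, -0.1172, 0.0583]
ee_rot: [3.14, -0.0, 1.45]
contact_force: [-0.8, 0.3, 0.4]
grip_width: 0.0511
gripper_force: 0.0
```

```bash
python3 arc.py .937
```

```text
t 25.75 pos [ 0.564  -0.1172  0.0583] F [-0.8  0.3  0.4] w 0.0511 gf 0.0
r 0.16777774430066228 th 0.9468188784472518
0.937 [-0.005 -0.01  -0.   ]
```

Call:
step_arm:
  series:
    - {"delta_pos": [-0.005,-0.01,0.01],"rot": [0,0,0]}
    - {"delta_pos": [-0.005,-0.01,0.01],"rot": [0,0,0]}
    - {"delta_pos": [-0.005,-0.01,0.01],"rot": [0,0,0]}

```text
time_s: 26.05
eef_pos: [0.5604, -0.1182, 0.0548]
ee_rot: [3.141, 0.0, 1.45]
contact_force: [0.8, -1.0, 0.1]
grip_width: 0.0513
gripper_force: 0.0
```

Call:
step_arm:
  series:
    - {"delta_pos": [0,0,0],"rot": [0,0,0]}
    - {"delta_pos": [0,0,0],"rot": [0,0,0]}
    - {"delta_pos": [0,0,0],"rot": [0,0,0]}
    - {"delta_pos": [0,0,0],"rot": [0,0,0]}
    - {"delta_pos": [0,0,0],"rot": [0,0,0]}
  grip: 0.82

```text
time_s: 26.55
eef_pos: [0.561, -0.1178, 0.055]
ee_rot: [3.141, -0.0, 1.45]
contact_force: [1.9, -0.5, 4.6]
grip_width: 0.017
gripper_force: 58.5
```

```bash
python3 arc.py .937
```

```text
t 26.55 pos [ 0.561  -0.1178  0.055 ] F [ 1.9 -0.5  4.6] w 0.017 gf 58.45998287200928
r 0.170063472173281 th 0.935122989126756
0.937 [-0.     0.001  0.   ]
```

Call:
step_arm:
  series:
    - {"delta_pos": [0,0,0],"rot": [0,0,0]}
    - {"delta_pos": [0,0,0],"rot": [0,0,0]}
    - {"delta_pos": [0,0,0],"rot": [0,0,0]}
  grip: 0.4

```text
time_s: 26.85
eef_pos: [0.5601, -0.1182, 0.0543]
ee_rot: [-3.141, 0.0, 1.45]
contact_force: [-0.2, -0.5, 0.2]
grip_width: 0.0511
gripper_force: 0.0
```

Call:
step_arm:
  series:
    - {"delta_pos": [0,0,-0.1],"rot": [0,0,0]}
    - {"delta_pos": [0,0,-0.25],"rot": [0,0,0]}
    - {"delta_pos": [0,0,-0.4],"rot": [0,0,0]}
    - {"delta_pos": [-0.15,-0.15,-0.55],"rot": [0,0,0]}
    - {"delta_pos": [-0.35,-0.3,-0.6],"rot": [0,0,0]}
    - {"delta_pos": [-0.55,-0.45,-0.6],"rot": [0,0,0]}
    - {"delta_pos": [-0.75,-0.5,-0.6],"rot": [0,0,0]}
    - {"delta_pos": [-0.95,-0.5,-0.6],"rot": [0,0,0]}

```text
time_s: 27.65
eef_pos: [0.4165, -0.3044, 0.2046]
ee_rot: [-3.141, 0.001, 1.45]
contact_force: [1.9, -0.2, 0.5]
grip_width: 0.0517
gripper_force: 0.0
```

Call:
step_arm:
  series:
    - {"delta_pos": [-0.15,0,0],"rot": [0,0,0]}
    - {"delta_pos": [-0.3,0,0],"rot": [0,0,0]}
    - {"delta_pos": [-0.3,0,0],"rot": [0,0,0]}
    - {"delta_pos": [-0.3,0,0],"rot": [0,0,0]}

```text
time_s: 28.05
eef_pos: [0.4092, -0.3782, 0.2034]
ee_rot: [-3.141, -0.001, 1.448]
contact_force: [0.2, 1.1, 0.5]
grip_width: 0.0514
gripper_force: 0.0
```

```bash
cat > fin.py <<'E'
from h import *
im=ctrl.grab_frame("top")[:,:,::-1].copy(); cv2.imwrite("pics/f.png",im); s=ctrl.sense();print(s["time_s"],s["eef_pos"])
g=im.max(2).astype(float)
piv=np.array([.6635,.020]); q=proj("top",[*piv,.04])
# profile across the bar at several radii, over candidate angles
from scipy.ndimage import map_coordinates
A=np.arange(.7,1.15,.003)
for rr in (.10,.11,.12,.13,.14,.15):
    P=np.array([proj("top",[piv[0]-rr*np.cos(a),piv[1]-rr*np.sin(a),.04]) for a in A])
    v=map_coordinates(g,[P[:,1],P[:,0]],order=1); w=np.clip(v-140,0,115)
    print(rr,"centre",((A*w).sum()/w.sum()).round(3),"width mm",(w.sum()/115*.003*rr*1000).round(1))
    if rr==.12: print(v[::6].astype(int))
hsv=cv2.cvtColor(im,cv2.COLOR_BGR2HSV);m=((hsv[...,1]<40)&(hsv[...,2]>150)).astype(np.uint8)
n,l,st,ce=cv2.connectedComponentsWithStats(m)
for i in range(1,n):
    if st[i,4]>100 and 100<ce[i][1]<260 and ce[i][0]<440 and ce[i][0]>150: print(ce[i].round(1),st[i])
E
python3 fin.py
```

```text
28.1 [ 0.40978884 -0.37696054  0.20373184]
0.1 centre 0.919 width mm 13.0
0.11 centre 0.918 width mm 14.1
0.12 centre 0.917 width mm 13.8
[125 125 126 125 125 125 124 120 123 211 253 254 254 254 254 230 111  63
 118 127 128 127 125 124 125]
0.13 centre 0.92 width mm 13.6
0.14 centre 0.918 width mm 13.8
0.15 centre 0.918 width mm 13.1
[312.3 156.1] [284 133  63  53 549]
[392.6 141.3] [386 135  14  14 114]
[359.5 145.8] [353 139  14  14 116]
[177.6 188.3] [167 173  22  30 294]
[406.4 215.5] [ 386  197   41   38 1182]
```

The lever reads 0.918 and the disc 0.94 in the same image, so it is 1.8 mm short at the index. One small correction by re-gripping at +0.022 rad will fix that.

Call:
step_arm:
  series:
    - {"delta_pos": [0.2,0.12,0],"rot": [0,0,0]}
    - {"delta_pos": [0.4,0.24,0],"rot": [0,0,0]}
    - {"delta_pos": [0.6,0.36,0],"rot": [0,0,0]}
    - {"delta_pos": [0.8,0.45,0],"rot": [0,0,0]}
    - {"delta_pos": [0.96,0.48,0],"rot": [0,0,0]}
    - {"delta_pos": [0.99,0.487,0.1],"rot": [0,0,0]}
    - {"delta_pos": [0.99,0.487,0.25],"rot": [0,0,0]}
    - {"delta_pos": [0.99,0.487,0.3],"rot": [0,0,0]}

```text
time_s: 28.9
eef_pos: [0.5589, -0.1439, 0.1265]
ee_rot: [-3.137, -0.0, 1.455]
contact_force: [-1.0, 0.2, 1.1]
grip_width: 0.0507
gripper_force: 0.0
```

Call:
step_arm:
  series:
    - {"delta_pos": [0,0,0],"rot": [0,0,0]}
    - {"delta_pos": [0,0,0],"rot": [0,0,0]}

```text
time_s: 29.1
eef_pos: [0.5607, -0.1471, 0.13]
ee_rot: [3.141, 0.0, 1.449]
contact_force: [-0.0, 0.1, 1.2]
grip_width: 0.0512
gripper_force: 0.0
```

```bash
python3 arc.py .957
```

```text
t 29.1 pos [ 0.5607 -0.1471  0.13  ] F [-0.   0.1  1.2] w 0.0512 gf 0.0
r 0.19455959277629564 th 1.023457720856319
0.957 [ 0.109  0.    -0.   ]
```

Call:
step_arm:
  series:
    - {"delta_pos": [0.109,0,0],"rot": [0,0,0]}
    - {"delta_pos": [0.109,0,0],"rot": [0,0,0]}
    - {"delta_pos": [0.109,0,0.1],"rot": [0,0,0]}
    - {"delta_pos": [0.109,0,0.2],"rot": [0,0,0]}
    - {"delta_pos": [0.109,0,0.27],"rot": [0,0,0]}
    - {"delta_pos": [0.109,0,0.3],"rot": [0,0,0]}
    - {"delta_pos": [0.109,0,0.3],"rot": [0,0,0]}
    - {"delta_pos": [0.109,0,0.3],"rot": [0,0,0]}

```text
time_s: 29.9
eef_pos: [0.5646, -0.1201, 0.0552]
ee_rot: [3.14, -0.0, 1.449]
contact_force: [-0.3, 1.1, 0.8]
grip_width: 0.0509
gripper_force: 0.0
```

```bash
python3 arc.py .957
```

```text
t 29.9 pos [ 0.5646 -0.1201  0.0552] F [-0.3  1.1  0.8] w 0.0509 gf 0.0
r 0.16981538300699558 th 0.9598626914081259
0.957 [ 0.    -0.002 -0.   ]
```

Call:
step_arm:
  series:
    - {"delta_pos": [0,0,0],"rot": [0,0,0]}
    - {"delta_pos": [0,0,0],"rot": [0,0,0]}
    - {"delta_pos": [0,0,0],"rot": [0,0,0]}
    - {"delta_pos": [0,0,0],"rot": [0,0,0]}
    - {"delta_pos": [0,0,0],"rot": [0,0,0]}
    - {"delta_pos": [0,0,0],"rot": [0,0,0]}
  grip: 0.82

```text
time_s: 30.5
eef_pos: [0.5642, -0.1202, 0.055]
ee_rot: [3.14, 0.001, 1.45]
contact_force: [-0.9, -1.6, 6.3]
grip_width: 0.0172
gripper_force: 58.4
```

Call:
step_arm:
  series:
    - {"delta_pos": [0,0,0],"rot": [0,0,0]}
    - {"delta_pos": [0,0,0],"rot": [0,0,0]}
    - {"delta_pos": [0,0,0],"rot": [0,0,0]}
  grip: 0.4

```text
time_s: 30.8
eef_pos: [0.5639, -0.1197, 0.054]
ee_rot: [3.142, -0.0, 1.45]
contact_force: [0.5, 0.1, -1.1]
grip_width: 0.0513
gripper_force: 0.0
```

Call:
step_arm:
  series:
    - {"delta_pos": [0,0,-0.1],"rot": [0,0,0]}
    - {"delta_pos": [0,0,-0.25],"rot": [0,0,0]}
    - {"delta_pos": [0,0,-0.4],"rot": [0,0,0]}
    - {"delta_pos": [-0.15,-0.15,-0.55],"rot": [0,0,0]}
    - {"delta_pos": [-0.35,-0.3,-0.6],"rot": [0,0,0]}
    - {"delta_pos": [-0.55,-0.45,-0.6],"rot": [0,0,0]}
    - {"delta_pos": [-0.75,-0.5,-0.6],"rot": [0,0,0]}
    - {"delta_pos": [-0.95,-0.5,-0.6],"rot": [0,0,0]}

```text
time_s: 31.6
eef_pos: [0.4201, -0.3061, 0.2041]
ee_rot: [-3.141, 0.001, 1.451]
contact_force: [1.4, -0.7, 0.8]
grip_width: 0.0512
gripper_force: 0.0
```

Call:
step_arm:
  series:
    - {"delta_pos": [-0.15,0,0],"rot": [0,0,0]}
    - {"delta_pos": [-0.3,0,0],"rot": [0,0,0]}
    - {"delta_pos": [-0.3,0,0],"rot": [0,0,0]}
    - {"delta_pos": [-0.3,0,0],"rot": [0,0,0]}

```text
time_s: 32.0
eef_pos: [0.4127, -0.38, 0.2029]
ee_rot: [-3.141, -0.001, 1.448]
contact_force: [-1.1, 0.2, -0.3]
grip_width: 0.0514
gripper_force: 0.0
```

```bash
python3 fin.py
```

```text
32.05 [ 0.41324267 -0.37873453  0.20319075]
0.1 centre 0.943 width mm 12.9
0.11 centre 0.942 width mm 13.4
0.12 centre 0.941 width mm 13.3
[126 126 126 126 126 126 126 126 123 116 167 255 255 254 254 254 233 146
  57 105 127 127 124 126 124]
0.13 centre 0.942 width mm 12.9
0.14 centre 0.942 width mm 13.4
0.15 centre 0.942 width mm 13.6
[312.6 155.7] [284 133  63  51 559]
[392.6 141.3] [386 135  14  14 114]
[359.5 145.8] [353 139  14  14 116]
[177.5 188.3] [167 173  22  30 295]
[406.4 215.5] [ 386  197   41   38 1182]
```

The lever reads 0.942 with the disc at about 0.94. The guides and lure read as before and the tin sits in the tray. Handing in.

```bash
python3 -c "
from h import *
print(ctrl.close_job())"
```

```text
the job is handed in; nothing more can be done
None
```

Job handed in at about 32 s: the tin stands inside the left tray and the lever rests on the disc-marked notch (0.942 rad against about 0.94 in the last image); I felt no distinct click, and the guides and lure did not move (the walnut cap was not re-measured).

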